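# Clear the crush press and clamp the next test brick

### The arm

A 6-joint arm with a two-finger parallel gripper is mounted at the origin on a cart in front of the work surface, level with it; the furniture and walls round the work are solid. World frame = base frame: x ahead of the robot, y to its left, z up, the work surface at z = 0. Lengths are in m, angles in rad, forces in N, time in s.
With the tool pointing down it reaches from about 0.35 to 0.975 m from the base axis. Payload 4.9 kg.
Tool frame: the origin (TCP) lies between the finger pads, 19 mm behind the fingertips; this is the grasp point; z points along the fingers, y is the line along which they close (so a half turn about z gives the same grasp; the last joint's range is limited). The gripper opens to 85 mm and grips with 20 to 120 N. Pads are 22 mm wide; open, the fingers measure 114 mm over their backs; the gripper's body (76 mm by 85 mm) begins 54 mm behind the grasp point. The pads swing forward as they close: fully open they stand 13 mm farther back than shut.
Start: joints at [-1.275, 0.053, 1.613, -0, 1.476, -0.119], TCP at [0.252, -0.572, 0.25] pointing down, gripper open.
Joint ranges: [-3.01, 3.01], [-1.01, 2.22], [0.06, 2.58], [-1.02, 4.17], [0.09, 2.62], [-3.14, 3.14]. Speed limits (rad/s): [2.57, 2.57, 3.14, 3.14, 3.14, 3.14].

### API

Orientations are given as a rotation vector (axis times angle).
In Python, from station import status, imaging, order gives the robot as it stands.
- The arm moves only by the tool arm_command, never from a script. Its argument "increments" is a list of rows, each an object with "slide": the shift along the tool's x, y, z in m, a list of three; "spin": the turn about the tool's z in degrees; "gripper": the opening, from -1 (shut) to 1 (fully open). In form: [{"slide": [x, y, z], "spin": spin, "gripper": gripper}, ...]. A call has 1 to 8 rows; each row is the pose to reach, as a shift and turn from the pose commanded when the call began, along the tool's axes at that moment; what a row does not reach only later rows make up. A row lasts 1/12 s, in which the tool goes at most 41.7 mm and 7.16 degrees, less where a joint would pass 70% of its speed; a pose out of reach is approached as far as the arm can. A call with a gripper value outside its range is refused whole. The fingers move at their own pace and stop on an object; "newtons" is the grip in N (left out, the last holds). Time passes only in rows, so rows that repeat a pose let the fingers close. It gives the time, the measured TCP pose, the force, the opening and the grip force at its end, in the units of the state.
- status.get_obs(): the state, without advancing time (a new reading comes with each control period).
- imaging.get_image(name): name is "side" or "top" or "wrist"; returns a dict with "frame" (480x640x3 uint8, red, green, blue), "vfov" (degrees; the focal length in pixels is half the picture's height over the tangent of half this angle, whatever the lens; pixels are square), "cx", "cy" (the principal point, pixels), "view" (4x4, takes a point from world to camera coordinates); the wrist camera has in their place "mount" (4x4, takes a point from camera to tool coordinates, whose origin is the TCP and whose axes are the flange's). Camera axes: x right, y up, looking along -z (the intrinsics and any distortion apply to the point x, -y, -z); pixel columns grow to the right and rows downward; lengths in m; the calibration is good to about 2 mm. A picture is of the moment at which its call begins: read the wrist's pose just before it. There is no depth.
- order.finish_job(): hands the job in; it is judged then, once.
The state is a dict: "t": time; "q": joint angles; "dq": joint speeds; "effort": joint torques, N m; "tool_pos": TCP position; "tool_rot": TCP orientation; "contact_force": force on the tool from outside, world axes, zero at the start; "wrist_torque": the same for the moment, N m; "opening": finger opening in m; "grip_force": force on a finger pad.
Only numpy, scipy, OpenCV 4.12 (cv2) and the standard library are available. Lean on these libraries where they do the work, as an engineer would, in place of code of your own. Each camera call takes 0.05 s, during which the arm holds its last target. There are 200 camera calls.

### The job

The last ceramic brick broke in the hand screw press: with the scraper block, sweep its three broken pieces off the lower plate into the tray beside the press, then lay the scraper back on the bench, clear of the press and the tray. Set the new brick on the lower plate, centred under the ram with its length running front to back, and crank the two-handled bar on top clockwise (seen from above), turn after turn, until the ram has come down and clamps the brick firmly. Leave the other things on the bench where they are.

Things in the scene. Friction and masses are not known exactly. Their poses are not given: they have to be found in the camera images.
- press: hand screw press, grey C-frame fixed to the bench, 238 x 130 mm, 285 mm high with its crank. Origin on the bench on the screw axis; x points from its open front to its column, y to the left seen from the front, z up. The column stands 85 to 155 mm behind the axis, 66 mm wide; the base reaches 70 mm in front of the axis, 24 mm high
- platen (a point): centre of the top face of the lower plate, on the screw axis, 45 mm above the bench; axes as the press. The plate is steel, 106 (x) x 130 (y) mm; its front and both sides (+-y) are open
- crank (a joint): crank bar's angle in rad, growing clockwise seen from above; a full turn lowers the ram 20 mm (ram z = 121 mm - 20 mm x angle / 6.283). Starts at 0 to 1.9; the ram meets the brick at 10.05. Turning takes about 7 N at the handles; the screw stays where it is left. Once the ram bears on the brick, resistance climbs steeply: 0.2 to 0.5 rad past first touch clamps it (it eases back a little)
- tray: shallow open tray of bare sheet metal, 170 (x) x 112 (y) x 28 mm high over its rim, wall 2.5 mm, fixed to the bench beside the lower plate, left or right of the press, 6 to 13 mm from it; its rim is 17 mm below the plate's top. Origin at the centre of its underside, axes as the press
- scraper: scraper block: white plastic bar on a dark rubber lip, 126 (x) x 24 (y) x 36 mm high, 0.1 kg, standing on its lip on the bench in front of the tall chromatograph (whose front stands at x = 0.55 m, its left side at y = -0.14 m). Origin at the centre of its underside, x along its length; both ends alike. Gripped near one end with a leaning tool it reaches under the ram
- brick: the new test brick: tan ceramic honeycomb, 112 (x) x 44 (y) x 44 mm high, 0.14 kg, channel mouths on its ends, on the bench in front of the tall chromatograph. Origin at the centre of its underside, x along its length; both ends alike. Gripped near one end it fits under the ram
- piece_1: broken piece of the last brick, tan, about 33 x 27 x 21 mm, origin on its underside; lies on the lower plate, towards the front
- piece_2: broken piece of the last brick, about 29 x 25 x 18 mm, origin on its underside; lies on the lower plate, near the middle
- piece_3: broken piece of the last brick, about 34 x 28 x 18 mm, origin on its underside; lies on the lower plate, towards the back
- column_box: bystander: flat white carton, 120 x 168 x 25 mm, beside the press where the tray is not; origin at the centre of its underside
- timer: bystander: small white lab timer, 62 x 62 x 16 mm, behind the press to the right
- septa_tin: bystander: small round tin, 46 mm diameter, 19 mm high, front left
- syringe_case: bystander: flat dark blue case, 30 x 165 x 17 mm, along the front edge of the bench before the press
- ram: the ram of the press: a round steel foot, 48 mm diameter, on the screw axis, moves straight up and down and does not turn. Origin at the centre of the foot's underside, at first 115 to 121 mm above the bench
- boss (a point): centre of the underside of the round boss (54 mm diameter) at the end of the press's arm, on the screw axis, 152 mm above the bench. Boss and arm (48 mm wide, up to z = 195 mm) overhang the lower plate to 27 mm in front of the axis, so a tool pointing straight down strikes them: work below with the tool leaning back towards the open front, 27 to 40 degrees
- handle_a (a point): middle of one of the two upright handles on the crank bar: black sleeves that turn freely, 24 mm diameter, z = 236 to 285 mm, this point at z = 260 mm, 56 mm from the screw axis. They stand at the bar's two ends (bar top z = 232 mm, hub top z = 243 mm). The point's x axis points outwards from the screw axis, z up
- handle_b (a point): the same point of the other handle, across the screw axis from handle_a. Overhead: the chromatograph's big round vial carousel overhangs the bench 470 mm up, its rim 30 to 90 mm beyond the screw axis, so an upright wrist may strike it when a handle is led round the far side; the half turn on the robot's side is clear

How it is judged:
By the outcome, as a careful person would: the job done as asked, in the order asked, and still so for the second after the job is handed in, with the robot touching nothing.
It also fails if it takes over 72 s, if anything falls off the work surface, if the arm or the gripper's body presses on something with over 40 N, if the wrist force passes 120 N, or if a joint passes its speed limit or range.

## Working session

There is one attempt and no reset: what is moved stays moved. The work goes in short steps, Python scripts to look and compute and a tool call to move; the robot and the scene stay as the last step left them, time stands still between calls to the robot, and variables do not carry over. Pictures are saved under pics/ and viewed, at most 10 in all, crops included, and the job is handed in when it is done.

Besides the shell and the picture viewer there is one more tool, called after "Request:" as name(argument=value, ...) on one line, values as JSON. arm_command: Moves the arm, as the interface text tells. Its arguments: {"type":"object","properties":{"increments":{"type":"array","items":{"type":"object","properties":{"slide":{"type":"array","items":{"type":"number"}},"spin":{"type":"number"},"gripper":{"type":"number"}}}},"newtons":{"type":"number"}},"required":["increments"]}

```bash
mkdir -p pics; ls; cat > h.py <<'E'
import numpy as np, cv2, sys
from scipy.spatial.transform import Rotation as R
from station import status, imaging, order
def K(d,shape=(480,640)):
    f=shape[0]/2/np.tan(np.radians(d["vfov"])/2)
    return np.array([[f,0,d["cx"]],[0,f,d["cy"]],[0,0,1]])
def cam(name):
    s=status.get_obs(); d=imaging.get_image(name)
    if "view" in d: W=np.linalg.inv(np.array(d["view"]))
    else:
        T=np.eye(4);T[:3,:3]=R.from_rotvec(s["tool_rot"]).as_matrix();T[:3,3]=s["tool_pos"]; W=T@np.array(d["mount"])
    return dict(img=cv2.cvtColor(np.array(d["frame"]),cv2.COLOR_RGB2BGR),K=K(d),W=W,raw={k:v for k,v in d.items() if k!="frame"})
def ray(c,u,v):
    p=np.linalg.inv(c["K"])@[u,v,1]; d=c["W"][:3,:3]@[p[0],-p[1],-p[2]]
    return c["W"][:3,3],d/np.linalg.norm(d)
def onz(c,u,v,z):
    o,d=ray(c,u,v); return o+d*(z-o[2])/d[2]
def proj(c,P):
    q=np.linalg.inv(c["W"])@np.append(P,1); p=c["K"]@[q[0],-q[1],-q[2]]; return p[:2]/p[2]
E
python3 - <<'E'
from h import *
import pickle
s=status.get_obs(); print(s); print(R.from_rotvec(s["tool_rot"]).as_matrix().round(3))
for n in("side","top","wrist"):
    c=cam(n); print(n,c["raw"]); cv2.imwrite(f"pics/{n}0.png",c["img"]); pickle.dump(c,open(f"{n}0.pkl","wb"))
E
```

```text
pics
{'t': 0.0, 'q': array([-1.27498993e+00,  5.33593086e-02,  1.61428318e+00, -2.39983907e-05,
        1.47598906e+00, -1.19005649e-01]), 'dq': array([-0.00018736,  0.00069865, -0.00098009, -0.00026497, -0.00018252,
        0.00208696]), 'effort': array([ 3.97550912e-04, -3.93674397e+01, -3.70178246e+01, -3.78607319e-05,
        6.85645049e-03,  2.04085239e-05]), 'tool_pos': array([ 0.25170784, -0.57144176,  0.24876792]), 'tool_rot': array([-3.07227708e+00, -6.46509455e-01,  3.19920312e-04]), 'contact_force': array([0.42248955, 0.24379708, 0.09464684]), 'wrist_torque': array([-0.01512848, -0.02106081, -0.03574438]), 'grip_force': 0.0, 'opening': 0.08545661062922293}
[[ 0.915  0.403 -0.001]
 [ 0.403 -0.915  0.002]
 [ 0.    -0.002 -1.   ]]
side {'vfov': 52.917973731066056, 'cx': 319.7765815740871, 'cy': 245.4514860995377, 'view': array([[-8.80973279e-01, -4.73164694e-01, -1.11963851e-03,
         5.01018212e-01],
       [ 2.38417741e-01, -4.45945353e-01,  8.62722275e-01,
        -2.86745000e-01],
       [-4.08709019e-01,  7.59768330e-01,  5.05676797e-01,
        -1.19041656e+00],
    
[... 155 characters left out ...]
5337046792, 'view': array([[-0.00684316, -0.99993093, -0.00955515,  0.01886596],
       [ 0.98314404, -0.00847351,  0.18263622, -0.57918503],
       [-0.18270458, -0.00814428,  0.98313413, -1.49353063],
       [ 0.        ,  0.        ,  0.        ,  1.        ]])}
wrist {'vfov': 63.71491893635948, 'cx': 318.6224606435196, 'cy': 241.6051989812131, 'mount': array([[-4.29940340e-04,  9.47884503e-01,  3.18613847e-01,
         8.32390752e-02],
       [ 9.99999778e-01,  2.45113629e-04,  6.20189096e-04,
        -7.60653748e-05],
       [ 5.09771037e-04,  3.18614042e-01, -9.47884398e-01,
        -1.23148920e-01],
       [ 0.00000000e+00,  0.00000000e+00,  0.00000000e+00,
         1.00000000e+00]])}
```

View pics/side0.png

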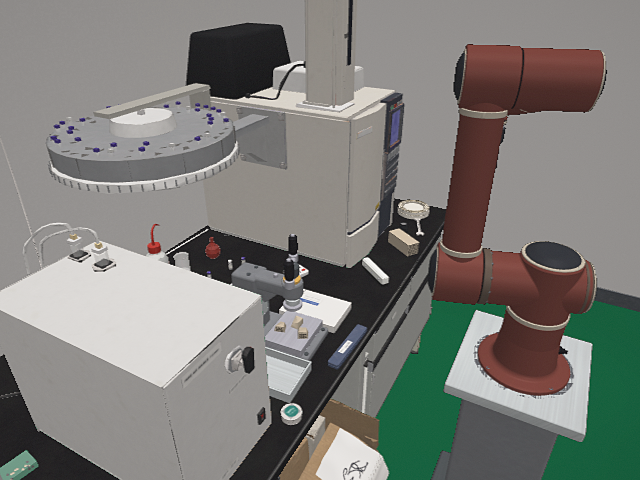

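View pics/top0.png

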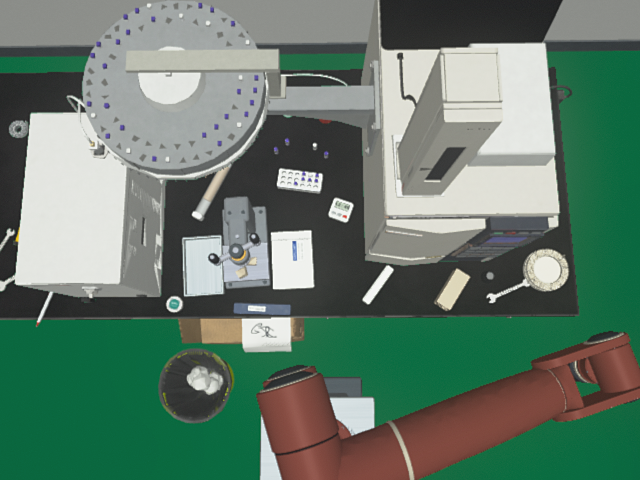

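```bash
python3 - <<'E'
from h import *
t=cv2.imread("pics/top0.png");s=cv2.imread("pics/side0.png")
a=cv2.resize(t[190:320,165:325],None,fx=5,fy=4.6,interpolation=3)
a=cv2.resize(t[190:310,165:325],(800,600),interpolation=3)
cv2.imwrite("pics/topc.png",a)
b=cv2.resize(s[220:400,215:455],(800,600),interpolation=3)
cv2.imwrite("pics/sidec.png",b)
E
```

```text
(no output)
```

View pics/topc.png

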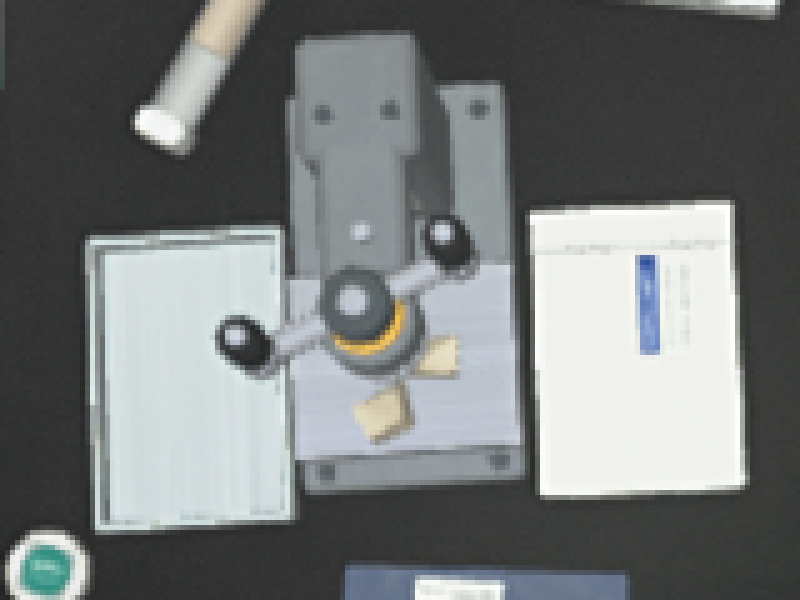

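View pics/sidec.png

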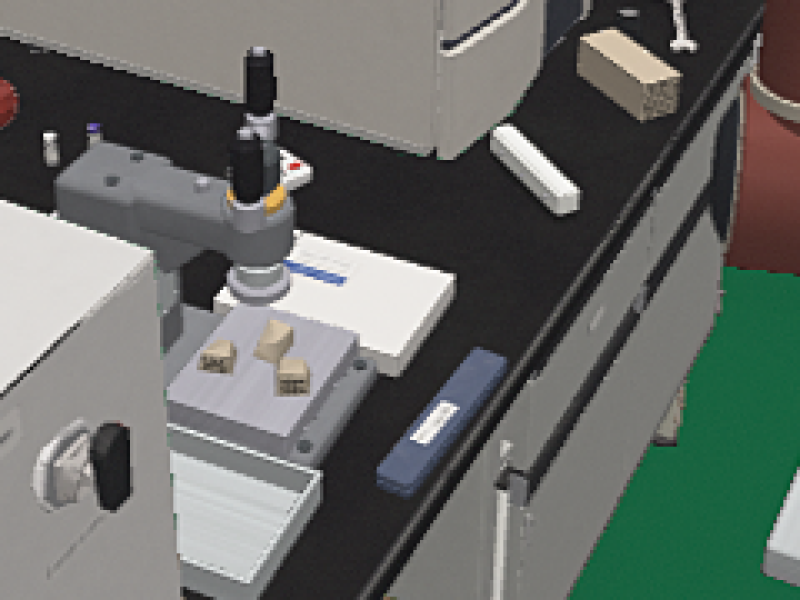

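```bash
python3 - <<'E'
from h import *
import pickle
t=pickle.load(open("top0.pkl","rb"));s=pickle.load(open("side0.pkl","rb"))
T=lambda X,Y,z:onz(t,165+X*.2,190+Y*.2,z)
S=lambda X,Y,z:onz(s,215+X*.3,220+Y*.3,z)
print("plate front corners top",T(295,458,.045),T(523,443,.045)); print("  back",T(290,280,.045),T(512,264,.045))
print("plate side cam",[S(*p,.045).round(4) for p in((165,400),(293,437),(358,335))])
print("base front",T(306,494,.024),T(525,478,.024))
print("tray",[T(*p,.028).round(4) for p in((87,238),(284,228),(97,533),(297,519))])
print("handles",[T(*p,.285).round(4) for p in((240,333),(445,232))],"hub",T(352,302,.243))
print("handles side",[S(*p,.285).round(4) for p in((258,50),(247,132))])
print("carton",[T(*p,.025).round(4) for p in((528,212),(733,203),(540,495),(746,486))])
for n,c,h in(("s",s,.01),):
    print("pieces",[S(*p,.054).round(4) for p in((217,357),(275,342),(293,377))])
def boxm(c,roi,z,lo,hi):
    x0,y0,x1,y1=roi; hsv=cv2.cvtColor(c["img"],cv2.COLOR_BGR2HSV)[y0:y1,x0:x1]
    m=cv2.inRange(hsv,np.array(lo),np.array(hi)); k=max(cv2.findContours(m,0,1)[0],key=cv2.contourArea)
    P=np.array([onz(c,a[0][0]+x0,a[0][1]+y0,z)[:2] for a in k],np.float32)
    return cv2.minAreaRect(P),cv2.boxPoints(cv2.minAreaRect(P)).round(4).tolist()
for nm,z,rt,rs,lo,hi in(("scraper",.036,(355,258,400,310),(355,250,395,290),(0,0,150),(180,60,255)),("brick",.044,(430,262,475,315),(383,222,425,260),(5,30,90),(30,180,255))):
    print(nm,"top",boxm(t,rt,z,lo,hi)); print(nm,"side",boxm(s,rs,z,lo,hi))
E
```

```text
plate front corners top [0.47732364 0.2631151  0.045     ] [0.48490539 0.13267427 0.045     ]
  back [0.58089494 0.26835771 0.045     ] [0.58921188 0.13979195 0.045     ]
plate side cam [array([0.5755, 0.2762, 0.045 ]), array([0.472 , 0.2657, 0.045 ]), array([0.4846, 0.1421, 0.045 ])]
base front [0.45883438 0.25985825 0.024     ] [0.46711813 0.13316864 0.024     ]
tray [array([0.6102, 0.3914, 0.028 ]), array([0.6152, 0.2756, 0.028 ]), array([0.4369, 0.3792, 0.028 ]), array([0.444 , 0.2641, 0.028 ])]
handles [array([0.5103, 0.2503, 0.285 ]), array([0.5595, 0.1511, 0.285 ])] hub [0.53256944 0.20234117 0.243     ]
handles side [array([0.5614, 0.1521, 0.285 ]), array([0.5103, 0.2512, 0.285 ])]
carton [array([0.6241, 0.1324, 0.025 ]), array([0.6285, 0.0117, 0.025 ]), array([0.4571, 0.1243, 0.025 ]), array([0.4614, 0.0054, 0.025 ])]
pieces [array([0.5616, 0.2254, 0.054 ]), array([0.5318, 0.1894, 0.054 ]), array([0.4992, 0.2181, 0.054 ])]
scraper top (((0.46777209639549255, -0.1770203411579132), (0.02461136132478714, 0.12586629390716553), 53.09319305419922), [[0.4101000130176544, -0.1491000
[... 336 characters left out ...]
-0.2264000028371811], [0.5267999768257141, -0.20260000228881836], [0.414900004863739, -0.0997999981045723]])
brick top (((0.4501307010650635, -0.3863956034183502), (0.05108291655778885, 0.12365788221359253), 56.07259750366211), [[0.3846000134944916, -0.37310001254081726], [0.487199991941452, -0.44209998846054077], [0.5156999826431274, -0.39969998598098755], [0.413100004196167, -0.33070001006126404]])
brick side (((0.4426878094673157, -0.3548263907432556), (0.09069479256868362, 0.16802112758159637), 54.79988479614258), [[0.34790000319480896, -0.3434999883174896], [0.4851999878883362, -0.44029998779296875], [0.5375000238418579, -0.3662000000476837], [0.4002000093460083, -0.26930001378059387]])
```

```bash
cat >> h.py <<'E'
def pose():
    s=status.get_obs(); M=R.from_rotvec(s["tool_rot"]).as_matrix(); return s,np.array(s["tool_pos"]),M,np.degrees(np.arctan2(M[1,0],M[0,0]))
C=np.array([.5335,.2012]); PSI=3.4
def pw(x,y):  # press (m) to world
    a=np.radians(PSI); return C+np.array([x*np.cos(a)-y*np.sin(a),x*np.sin(a)+y*np.cos(a)])
def go(x,y,z,th,frm=None):
    """slide and spin from the measured pose (or frm=(p,th)) to world x,y,z, tool-x heading th deg (tool down)"""
    s,p,M,t0=pose()
    if frm: p,t0=np.array(frm[:3]),frm[3]
    a=np.radians(t0); Mi=np.array([[np.cos(a),np.sin(a),0],[np.sin(a),-np.cos(a),0],[0,0,-1]])
    d=Mi.T@(np.array([x,y,z])-p); sp=-((th-t0+180)%360-180)
    print("slide",(d).round(4).tolist(),"spin",round(sp,1),"rows",max(np.linalg.norm(d)/.0417,abs(sp)/7.16).round(1))
def rep():
    s,p,M,t=pose(); a=np.radians(PSI); d=p[:2]-C
    print("t",round(s["t"],2),"p",p.round(4),"th",round(t,2),"press",np.round([d[0]*np.cos(a)+d[1]*np.sin(a),-d[0]*np.sin(a)+d[1]*np.cos(a)],4),"F",np.round(s["contact_force"],1),"open",round(s["opening"],4),"grip",round(s["grip_force"],1),"q",np.round(s["q"],2))
E
python3 - <<'E'
from h import *
import pickle
t=pickle.load(open("top0.pkl","rb")); print("carousel rim",onz(t,235,165,.47),onz(t,200,178,.47))
rep(); go(.426,-.146,.12,143.1); go(.426,-.146,.024,143.1,(.426,-.146,.12,143.1))
E
```

```text
carousel rim [0.67883026 0.17250311 0.47      ] [0.65045848 0.2470183  0.47      ]
t 0.15 p [ 0.2517 -0.5716  0.249 ] th 23.76 press [-0.3271 -0.7547] F [-0.5  0.5 -1. ] open 0.0853 grip 0.0 q [-1.28  0.05  1.61  0.    1.48 -0.12]
slide [0.331, -0.3193, 0.129] spin -119.3 rows 16.7
slide [0.0, 0.0, 0.096] spin -0.0 rows 2.3
```

Request:
arm_command(increments=[{"slide":[0.33,-0.319,0.06],"spin":-57,"gripper":1},{"slide":[0.33,-0.319,0.06],"spin":-57,"gripper":1},{"slide":[0.33,-0.319,0.06],"spin":-57,"gripper":1},{"slide":[0.33,-0.319,0.06],"spin":-57,"gripper":1},{"slide":[0.33,-0.319,0.06],"spin":-57,"gripper":1},{"slide":[0.33,-0.319,0.06],"spin":-57,"gripper":1},{"slide":[0.33,-0.319,0.06],"spin":-57,"gripper":1},{"slide":[0.33,-0.319,0.06],"spin":-57,"gripper":1}], newtons=60)

```text
t: 0.82
tool_pos: [0.3769, -0.264, 0.2063]
tool_rot: [2.387, 2.042, 0.0]
contact_force: [0.4, 0.3, -0.7]
opening: 0.0853
grip_force: 0.0
```

```bash
python3 - <<'E'
from h import *
rep(); go(.426,-.146,.12,143.1)
E
```

```text
t 0.82 p [ 0.3769 -0.264   0.2063] th 81.08 press [-0.1839 -0.4551] F [ 0.4  0.3 -0.7] open 0.0853 grip 0.0 q [-0.77 -0.33  2.03  0.    1.44 -0.62]
slide [0.1242, 0.0302, 0.0863] spin -62.0 rows 8.7
```

Request:
arm_command(increments=[{"slide":[0.124,0.03,0.086],"spin":-61.5,"gripper":1},{"slide":[0.124,0.03,0.086],"spin":-61.5,"gripper":1},{"slide":[0.124,0.03,0.086],"spin":-61.5,"gripper":1},{"slide":[0.124,0.03,0.086],"spin":-61.5,"gripper":1},{"slide":[0.124,0.03,0.086],"spin":-61.5,"gripper":1},{"slide":[0.124,0.03,0.086],"spin":-61.5,"gripper":1},{"slide":[0.124,0.03,0.086],"spin":-61.5,"gripper":1},{"slide":[0.124,0.03,0.086],"spin":-61.5,"gripper":1}])

```text
t: 1.48
tool_pos: [0.4261, -0.1479, 0.1203]
tool_rot: [-1.114, -2.937, -0.0]
contact_force: [-0.3, -0.9, -0.0]
opening: 0.0858
grip_force: 0.0
```

Request:
arm_command(increments=[{"slide":[0,0,0],"spin":-4,"gripper":1},{"slide":[0,0,0],"spin":-4,"gripper":1}])

```text
t: 1.65
tool_pos: [0.4261, -0.1482, 0.1205]
tool_rot: [-1.019, -2.971, -0.0]
contact_force: [0.0, -0.3, -0.4]
opening: 0.0855
grip_force: 0.0
```

```bash
python3 - <<'E'
from h import *
rep(); go(.426,-.146,.024,143.1)
c=cam("wrist"); cv2.imwrite("pics/w1.png",c["img"])
hsv=cv2.cvtColor(c["img"],cv2.COLOR_BGR2HSV); m=cv2.inRange(hsv,np.array((0,0,150)),np.array((180,60,255)))
for k in sorted(cv2.findContours(m,0,1)[0],key=cv2.contourArea)[-3:]:
    P=np.array([onz(c,*a[0],.036)[:2] for a in k],np.float32); r=cv2.minAreaRect(P); print(cv2.contourArea(k),r,cv2.boundingRect(k))
E
```

```text
t 1.65 p [ 0.4261 -0.1482  0.1205] th 142.13 press [-0.1279 -0.3424] F [ 0.  -0.3 -0.4] open 0.0855 grip 0.0 q [-0.5  -0.26  2.13  0.    1.28 -1.41]
slide [0.0014, 0.0017, 0.0965] spin -1.0 rows 2.3
5425.5 ((0.47851359844207764, 0.003361772745847702), (0.03972245752811432, 0.08610567450523376), 66.85570526123047) (560, 76, 80, 161)
6402.5 ((0.5559938549995422, -0.19685392081737518), (0.10944564640522003, 0.06476178020238876), 81.37129974365234) (285, 377, 167, 88)
6682.5 ((0.464088499546051, -0.17360734939575195), (0.02324581891298294, 0.1295105218887329), 53.159095764160156) (301, 229, 41, 187)
```

Request:
arm_command(increments=[{"slide":[0.003,0.002,0.05],"spin":-1,"gripper":1},{"slide":[0.003,0.002,0.08],"spin":-1,"gripper":1},{"slide":[0.003,0.002,0.096],"spin":-1,"gripper":1},{"slide":[0.003,0.002,0.096],"spin":-1,"gripper":-0.5},{"slide":[0.003,0.002,0.096],"spin":-1,"gripper":-0.9},{"slide":[0.003,0.002,0.096],"spin":-1,"gripper":-0.9},{"slide":[0.003,0.002,0.096],"spin":-1,"gripper":-0.9},{"slide":[0.003,0.002,0.096],"spin":-1,"gripper":-0.9}], newtons=70)

```text
t: 2.37
tool_pos: [0.4267, -0.1458, 0.0268]
tool_rot: [0.995, 2.976, -0.001]
contact_force: [0.3, 0.3, 0.7]
opening: 0.0257
grip_force: 0.7
```

```bash
python3 - <<'E'
from h import *
rep()
E
```

```text
t 2.37 p [ 0.4267 -0.1458  0.0268] th 143.04 press [-0.1272 -0.34  ] F [0.3 0.3 0.7] open 0.0257 grip 0.7 q [-0.49 -0.11  2.18 -0.    1.07 -1.42]
```

Request:
arm_command(increments=[{"slide":[0,0,0],"spin":0,"gripper":-0.9},{"slide":[0,0,0],"spin":0,"gripper":-0.9},{"slide":[0,0,-0.03],"spin":0,"gripper":-0.9},{"slide":[0,0,-0.06],"spin":0,"gripper":-0.9}])

```text
t: 2.7
tool_pos: [0.4234, -0.1441, 0.084]
tool_rot: [-0.994, -2.975, -0.001]
contact_force: [0.4, 0.0, -1.8]
opening: 0.0227
grip_force: 68.7
```

```bash
python3 - <<'E'
from h import *
rep(); a=pw(-.073,-.09); print(a); go(*a,.09,183.4)
E
```

```text
t 2.7 p [ 0.4234 -0.1441  0.084 ] th 143.05 press [-0.1303 -0.3381] F [ 0.4  0.  -1.8] open 0.0227 grip 68.7 q [-0.49 -0.22  2.16  0.    1.21 -1.42]
[0.46596607 0.10702905]
slide [0.117, 0.2262, -0.006] spin -40.4 rows 6.1
```

Request:
arm_command(increments=[{"slide":[0.03,0.05,-0.016],"spin":-7,"gripper":-0.9},{"slide":[0.05,0.085,-0.016],"spin":-14,"gripper":-0.9},{"slide":[0.07,0.12,-0.016],"spin":-21,"gripper":-0.9},{"slide":[0.085,0.155,-0.016],"spin":-28,"gripper":-0.9},{"slide":[0.1,0.19,-0.014],"spin":-34,"gripper":-0.9},{"slide":[0.117,0.226,-0.01],"spin":-40.4,"gripper":-0.9},{"slide":[0.117,0.226,-0.006],"spin":-40.4,"gripper":-0.9},{"slide":[0.117,0.226,-0.006],"spin":-40.4,"gripper":-0.9}])

```text
t: 3.37
tool_pos: [0.467, 0.1081, 0.0904]
tool_rot: [0.101, -3.139, -0.0]
contact_force: [-0.4, 0.7, -1.4]
opening: 0.0228
grip_force: 69.6
```

```bash
python3 - <<'E'
from h import *
rep(); go(*pw(-.073,-.09),.074,183.4)
c=cam("top"); cv2.imwrite("pics/t2.png",cv2.resize(c["img"][180:310,165:325],(800,600),interpolation=3))
E
```

```text
t 3.37 p [0.467  0.1081 0.0904] th -176.31 press [-0.0719 -0.0889] F [-0.4  0.7 -1.4] open 0.0228 grip 69.6 q [ 0.07 -0.14  2.08  0.    1.2  -1.56]
slide [0.0011, -0.001, 0.0164] spin 0.3 rows 0.4
```

View pics/t2.png

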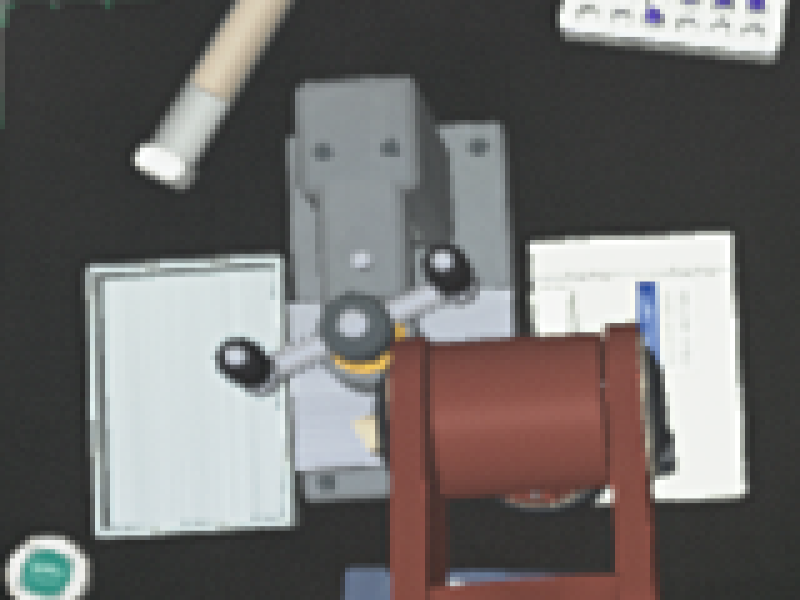

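Request:
arm_command(increments=[{"slide":[0.001,0.01,0.017],"spin":0.3,"gripper":-0.9},{"slide":[0.001,0.025,0.017],"spin":0.3,"gripper":-0.9},{"slide":[0.001,0.04,0.017],"spin":0.3,"gripper":-0.9},{"slide":[0.001,0.052,0.017],"spin":0.3,"gripper":-0.9},{"slide":[0.001,0.064,0.017],"spin":0.3,"gripper":-0.9},{"slide":[0.001,0.076,0.017],"spin":0.3,"gripper":-0.9},{"slide":[0.001,0.088,0.017],"spin":0.3,"gripper":-0.9},{"slide":[0.001,0.1,0.017],"spin":0.3,"gripper":-0.9}])

```text
t: 4.08
tool_pos: [0.4606, 0.2064, 0.074]
tool_rot: [-0.086, 3.14, -0.0]
contact_force: [0.6, -0.7, -0.7]
opening: 0.0228
grip_force: 70.8
```

```bash
python3 - <<'E'
from h import *
rep()
c=cam("side"); cv2.imwrite("pics/s2.png",cv2.resize(c["img"][220:400,215:455],(800,600),interpolation=3))
E
```

```text
t 4.08 p [0.4606 0.2064 0.074 ] th -176.88 press [-0.0725  0.0095] F [ 0.6 -0.7 -0.7] open 0.0228 grip 70.8 q [ 0.27 -0.05  2.03 -0.    1.16 -1.35]
```

View pics/s2.png

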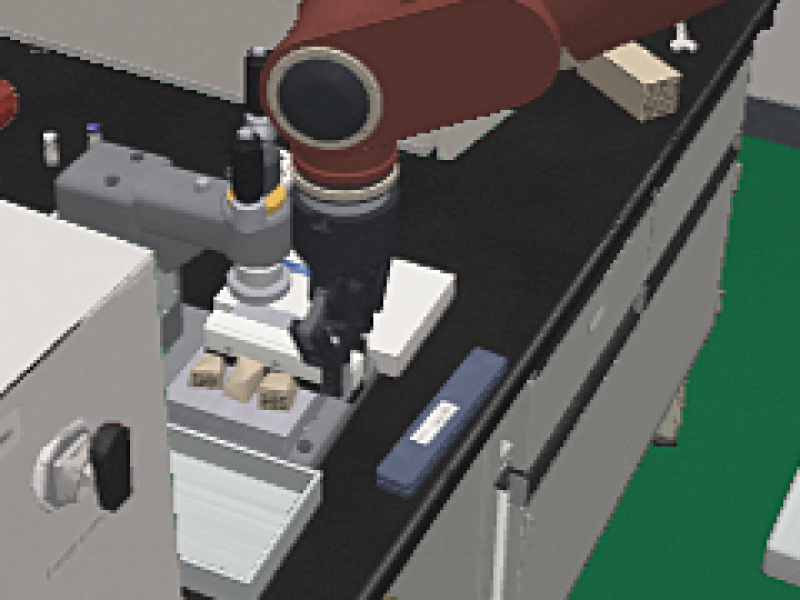

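Request:
arm_command(increments=[{"slide":[0,0.012,0],"spin":0,"gripper":-0.9},{"slide":[0,0.024,0],"spin":0,"gripper":-0.9},{"slide":[0,0.036,0],"spin":0,"gripper":-0.9},{"slide":[0,0.048,0],"spin":0,"gripper":-0.9},{"slide":[0,0.06,0],"spin":0,"gripper":-0.9},{"slide":[0,0.072,0],"spin":0,"gripper":-0.9},{"slide":[0,0.084,0],"spin":0,"gripper":-0.9},{"slide":[0,0.096,0],"spin":0,"gripper":-0.9}])

```text
t: 4.8
tool_pos: [0.4549, 0.3029, 0.0737]
tool_rot: [0.087, -3.14, -0.0]
contact_force: [-0.2, 0.6, 0.4]
opening: 0.0224
grip_force: 70.7
```

Request:
arm_command(increments=[{"slide":[0,0.008,0],"spin":0,"gripper":-0.9},{"slide":[0,0.012,0],"spin":0,"gripper":-0.9},{"slide":[0,0.012,0],"spin":0,"gripper":-0.9}])

```text
t: 5.05
tool_pos: [0.4544, 0.3144, 0.0738]
tool_rot: [-0.088, 3.14, 0.0]
contact_force: [0.1, 0.5, -1.7]
opening: 0.0229
grip_force: 70.7
```

```bash
python3 - <<'E'
from h import *
rep()
c=cam("side"); a=cv2.resize(c["img"][220:400,215:455],(800,600),interpolation=3)
t=cam("top"); b=cv2.resize(t["img"][190:310,165:325],(800,600),interpolation=3)
cv2.imwrite("pics/s3.png",cv2.hconcat([a[150:600,100:500],b[150:600,60:460]]))
E
```

```text
t 5.05 p [0.4544 0.3144 0.0738] th -176.78 press [-0.0722  0.1177] F [ 0.1  0.5 -1.7] open 0.0229 grip 70.7 q [ 0.47  0.06  1.92 -0.    1.16 -1.16]
```

View pics/s3.png

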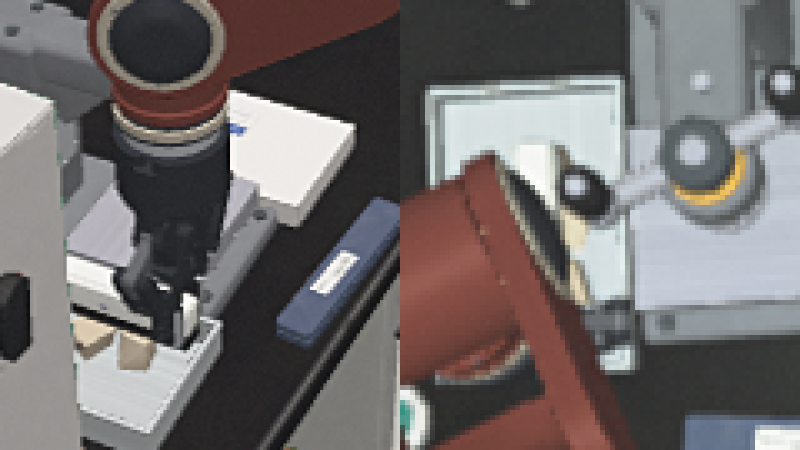

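Request:
arm_command(increments=[{"slide":[0,0,-0.012],"spin":0,"gripper":-0.9},{"slide":[0.02,0,-0.016],"spin":0,"gripper":-0.9},{"slide":[0.05,0,-0.02],"spin":0,"gripper":-0.9},{"slide":[0.085,0,-0.03],"spin":0,"gripper":-0.9},{"slide":[0.12,0,-0.04],"spin":0,"gripper":-0.9},{"slide":[0.12,0,-0.04],"spin":0,"gripper":-0.9}])

```text
t: 5.65
tool_pos: [0.3309, 0.3065, 0.1153]
tool_rot: [0.089, -3.14, -0.002]
contact_force: [0.6, -0.1, -0.6]
opening: 0.0229
grip_force: 70.8
```

```bash
python3 - <<'E'
from h import *
rep(); go(.427,-.146,.09,143.1)
t=cam("top"); hsv=cv2.cvtColor(t["img"],cv2.COLOR_BGR2HSV); m=cv2.inRange(hsv,np.array((8,35,120)),np.array((30,180,255)))
for k in cv2.findContours(m,0,1)[0]:
    if cv2.contourArea(k)>8:
        x,y,w,h=cv2.boundingRect(k)
        if 170<x<285 and 190<y<320: print((x,y,w,h),onz(t,x+w/2,y+h/2,.015).round(3))
E
```

```text
t 5.65 p [0.3309 0.3065 0.1153] th -176.75 press [-0.196   0.1171] F [ 0.6 -0.1 -0.6] open 0.0229 grip 70.8 q [ 0.58 -0.26  2.13  0.    1.27 -1.05]
slide [-0.0703, -0.4572, 0.0253] spin 40.2 rows 11.1
(208, 319, 34, 24) [0.339 0.262 0.015]
(208, 272, 7, 9) [0.496 0.305 0.015]
(205, 260, 9, 10) [0.53  0.312 0.015]
(231, 250, 15, 11) [0.558 0.227 0.015]
(203, 249, 7, 6) [0.569 0.322 0.015]
```

Request:
arm_command(increments=[{"slide":[-0.01,-0.04,0],"spin":5,"gripper":-0.9},{"slide":[-0.015,-0.08,0],"spin":10,"gripper":-0.9},{"slide":[-0.02,-0.12,0],"spin":15,"gripper":-0.9},{"slide":[-0.025,-0.16,0],"spin":20,"gripper":-0.9},{"slide":[-0.03,-0.2,0],"spin":25,"gripper":-0.9},{"slide":[-0.035,-0.24,0],"spin":30,"gripper":-0.9},{"slide":[-0.04,-0.28,0],"spin":35,"gripper":-0.9},{"slide":[-0.05,-0.32,0],"spin":40.2,"gripper":-0.9}])

```text
t: 6.37
tool_pos: [0.4024, -0.0126, 0.1147]
tool_rot: [1.006, 2.974, 0.0]
contact_force: [1.1, 0.4, -1.1]
opening: 0.0227
grip_force: 70.8
```

```bash
python3 - <<'E'
from h import *
rep(); go(.427,-.146,.0285,143.1)
E
```

```text
t 6.37 p [ 0.4024 -0.0126  0.1147] th 142.63 press [-0.1435 -0.2056] F [ 1.1  0.4 -1.1] open 0.0227 grip 70.8 q [-0.22 -0.4   2.24 -0.    1.3  -1.14]
slide [-0.1005, -0.0911, 0.0862] spin -0.5 rows 3.9
```

Request:
arm_command(increments=[{"slide":[-0.03,-0.025,0.01],"spin":-0.5,"gripper":-0.9},{"slide":[-0.06,-0.052,0.025],"spin":-0.5,"gripper":-0.9},{"slide":[-0.085,-0.076,0.045],"spin":-0.5,"gripper":-0.9},{"slide":[-0.1,-0.091,0.065],"spin":-0.5,"gripper":-0.9},{"slide":[-0.1,-0.091,0.08],"spin":-0.5,"gripper":-0.9},{"slide":[-0.1,-0.091,0.086],"spin":-0.5,"gripper":-0.9},{"slide":[-0.1,-0.091,0.0875],"spin":-0.5,"gripper":-0.9},{"slide":[-0.1,-0.091,0.0875],"spin":-0.5,"gripper":-0.9}])

```text
t: 7.03
tool_pos: [0.428, -0.1439, 0.0273]
tool_rot: [0.986, 2.982, -0.001]
contact_force: [-0.0, 0.2, -0.3]
opening: 0.0228
grip_force: 71.0
```

```bash
python3 - <<'E'
from h import *
rep()
E
```

```text
t 7.03 p [ 0.428  -0.1439  0.0273] th 143.41 press [-0.1258 -0.3382] F [-0.   0.2 -0.3] open 0.0228 grip 71.0 q [-0.49 -0.11  2.17 -0.    1.07 -1.42]
```

Request:
arm_command(increments=[{"slide":[0,0,0.001],"spin":0,"gripper":-0.9},{"slide":[0,0,0.001],"spin":0,"gripper":0.2},{"slide":[0,0,0.001],"spin":0,"gripper":1},{"slide":[0,0,0.001],"spin":0,"gripper":1},{"slide":[0,0,-0.03],"spin":0,"gripper":1},{"slide":[0,0,-0.07],"spin":0,"gripper":1},{"slide":[0,0,-0.11],"spin":0,"gripper":1},{"slide":[0,0,-0.13],"spin":0,"gripper":1}])

```text
t: 7.7
tool_pos: [0.4291, -0.1434, 0.1616]
tool_rot: [0.982, 2.977, -0.002]
contact_force: [0.4, -0.1, 0.2]
opening: 0.0855
grip_force: 0.0
```

```bash
python3 - <<'E'
from h import *
rep(); go(.412,-.361,.15,146.1)
E
```

```text
t 7.7 p [ 0.4291 -0.1434  0.1616] th 143.49 press [-0.1246 -0.3378] F [ 0.4 -0.1  0.2] open 0.0855 grip 0.0 q [-0.49 -0.31  2.1   0.    1.35 -1.42]
slide [-0.1157, -0.1851, 0.0116] spin -2.6 rows 5.2
```

Request:
arm_command(increments=[{"slide":[-0.02,-0.035,0.01],"spin":-2.6,"gripper":1},{"slide":[-0.04,-0.07,0.01],"spin":-2.6,"gripper":1},{"slide":[-0.06,-0.105,0.01],"spin":-2.6,"gripper":1},{"slide":[-0.08,-0.14,0.01],"spin":-2.6,"gripper":1},{"slide":[-0.1,-0.17,0.01],"spin":-2.6,"gripper":1},{"slide":[-0.115,-0.185,0.01],"spin":-2.6,"gripper":1},{"slide":[-0.115,-0.185,0.01],"spin":-2.6,"gripper":1}])

```text
t: 8.28
tool_pos: [0.4094, -0.3636, 0.1468]
tool_rot: [0.922, 3.002, -0.003]
contact_force: [-0.9, 0.3, 1.4]
opening: 0.0856
grip_force: 0.0
```

```bash
python3 - <<'E'
from h import *
rep()
for nm in("wrist","top"):
    c=cam(nm); cv2.imwrite(f"pics/{nm}5.png",c["img"])
    print(c["W"][:3,3].round(3))
    hsv=cv2.cvtColor(c["img"],cv2.COLOR_BGR2HSV); m=cv2.inRange(hsv,np.array((5,30,90)),np.array((30,180,255)))
    for k in sorted(cv2.findContours(m,0,1)[0],key=cv2.contourArea)[-2:]:
        P=np.array([onz(c,*a[0],.044)[:2] for a in k],np.float32); r=cv2.minAreaRect(P); print(cv2.contourArea(k),r,cv2.boundingRect(k), cv2.boxPoints(r).round(4).tolist())
E
```

```text
t 8.28 p [ 0.4094 -0.3636  0.1468] th 145.86 press [-0.1574 -0.5564] F [-0.9  0.3  1.4] open 0.0856 grip 0.0 q [-0.86 -0.05  1.89 -0.    1.3  -1.84]
[ 0.343 -0.317  0.27 ]
1113.5 ((0.35112741589546204, -0.2263869196176529), (0.02373964712023735, 0.02141343615949154), 60.523197174072266) (450, 0, 48, 46) [[0.335999995470047, -0.23149999976158142], [0.3546000123023987, -0.24199999868869781], [0.36629998683929443, -0.22130000591278076], [0.3476000130176544, -0.21080000698566437]]
1287.5 ((0.4466955065727234, -0.3852032721042633), (0.04394317790865898, 0.1240130290389061), 56.44384765625) (286, 220, 71, 170) [[0.3828999996185303, -0.3691999912261963], [0.4862000048160553, -0.43779999017715454], [0.5105000138282776, -0.40119999647140503], [0.40720000863075256, -0.3325999975204468]]
[0.297 0.002 1.574]
1744.0 ((0.4520280063152313, -0.45222532749176025), (0.15641091763973236, 0.14306989312171936), 42.81346130371094) (445, 260, 65, 55) [[0.34599998593330383, -0.4528999924659729], [0.4433000087738037, -0.5579000115394592], [0.5580000281333923, -0.45159998536109924], [0.4607999920845032, -0.3465999960899353]]
8811.0 ((0.2377326488494873, -0.2720576524734497), (0.18379110097885132, 0.6919218301773071), 40.90022659301758) (307, 294, 210, 181) [[-0.05820000171661377, -0.07069999724626541], [0.39480000734329224, -0.5936999917030334], [0.5336999893188477, -0.4733999967575073], [0.08070000261068344, 0.04960000142455101]]
```

View pics/wrist5.png

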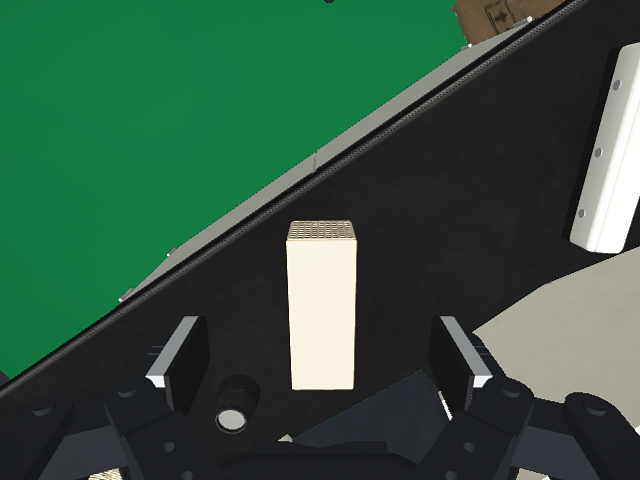

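```bash
python3 - <<'E'
from h import *
c=cam("wrist"); s,p,M,t=pose()
n=onz(c,321.5,240,.044);f=onz(c,323,388.5,.044);print(n,f,np.linalg.norm(n-f),np.linalg.norm(onz(c,287,240,.044)-onz(c,356,239,.044)))
d=(n-f)/np.linalg.norm(n-f); th=np.degrees(np.arctan2(d[1],d[0])); print("heading",th)
ctr=(n+f)/2; g=ctr+d*.045; print(ctr,g); rep(); go(g[0],g[1],.05,th)
E
```

```text
[ 0.4052399  -0.35356794  0.044     ] [ 0.49728332 -0.41411388  0.044     ] 0.11017169172026511 0.0423565194416318
heading 146.66318125932582
[ 0.45126161 -0.38384091  0.044     ] [ 0.41366616 -0.35911072  0.044     ]
t 8.43 p [ 0.4094 -0.3591  0.1459] th 146.07 press [-0.1572 -0.5519] F [0.3 1.2 0.5] open 0.0857 grip 0.0 q [-0.86 -0.05  1.9   0.    1.3  -1.84]
slide [-0.0036, 0.0024, 0.0959] spin -0.6 rows 2.3
```

Request:
arm_command(increments=[{"slide":[-0.004,0.002,0.04],"spin":-0.6,"gripper":1},{"slide":[-0.004,0.002,0.08],"spin":-0.6,"gripper":1},{"slide":[-0.004,0.002,0.105],"spin":-0.6,"gripper":1},{"slide":[-0.004,0.002,0.115],"spin":-0.6,"gripper":1},{"slide":[-0.004,0.002,0.116],"spin":-0.6,"gripper":0.2},{"slide":[-0.004,0.002,0.116],"spin":-0.6,"gripper":-0.5},{"slide":[-0.004,0.002,0.116],"spin":-0.6,"gripper":-0.5},{"slide":[-0.004,0.002,0.116],"spin":-0.6,"gripper":-0.5}], newtons=50)

```text
t: 9.1
tool_pos: [0.4155, -0.362, 0.0335]
tool_rot: [0.899, 3.006, -0.005]
contact_force: [-0.4, -0.3, -0.2]
opening: 0.0434
grip_force: 51.0
```

```bash
python3 - <<'E'
from h import *
rep()
E
```

```text
t 9.1 p [ 0.4155 -0.362   0.0335] th 146.68 press [-0.1512 -0.5552] F [-0.4 -0.3 -0.2] open 0.0434 grip 51.0 q [-0.85  0.11  1.94 -0.    1.08 -1.84]
```

```bash
python3 - <<'E'
from h import *
go(*pw(-.17,0),.115,183.4)
E
```

```text
slide [0.347, 0.4338, -0.0815] spin -36.7 rows 13.5
```

Request:
arm_command(increments=[{"slide":[0,0,-0.02],"spin":0,"gripper":-0.5},{"slide":[0,0,-0.05],"spin":0,"gripper":-0.5},{"slide":[0,0,-0.08],"spin":0,"gripper":-0.5},{"slide":[0,0,-0.08],"spin":0,"gripper":-0.5}])

```text
t: 9.43
tool_pos: [0.4173, -0.3641, 0.1191]
tool_rot: [0.897, 2.998, -0.012]
contact_force: [0.7, -0.8, 0.1]
opening: 0.0433
grip_force: 51.3
```

```bash
python3 - <<'E'
from h import *
rep();go(*pw(-.17,0),.11,183.4)
E
```

```text
t 9.43 p [ 0.4173 -0.3641  0.1191] th 146.67 press [-0.1495 -0.5574] F [ 0.7 -0.8  0.1] open 0.0433 grip 51.3 q [-0.85 -0.01  1.9   0.    1.23 -1.84]
slide [0.3498, 0.4345, 0.0091] spin -36.7 rows 13.4
```

Request:
arm_command(increments=[{"slide":[0.02,0.025,0],"spin":-3,"gripper":-0.5},{"slide":[0.045,0.053,0],"spin":-6,"gripper":-0.5},{"slide":[0.07,0.085,0],"spin":-9,"gripper":-0.5},{"slide":[0.095,0.116,0],"spin":-12,"gripper":-0.5},{"slide":[0.12,0.148,0],"spin":-15,"gripper":-0.5},{"slide":[0.145,0.18,0],"spin":-18,"gripper":-0.5},{"slide":[0.17,0.212,0],"spin":-21,"gripper":-0.5},{"slide":[0.19,0.235,0],"spin":-23,"gripper":-0.5}])

```text
t: 10.1
tool_pos: [0.3838, -0.0572, 0.1108]
tool_rot: [0.278, 3.128, 0.001]
contact_force: [0.0, 0.2, -0.9]
opening: 0.043
grip_force: 51.4
```

```bash
python3 - <<'E'
from h import *
rep();go(*pw(-.17,0),.11,183.4)
E
```

```text
t 10.1 p [ 0.3838 -0.0572  0.1108] th 169.83 press [-0.1647 -0.2491] F [ 0.   0.2 -0.9] open 0.043 grip 51.4 q [-0.34 -0.44  2.28  0.    1.31 -1.73]
slide [0.0636, 0.2409, 0.0008] spin -13.6 rows 6.0
```

Request:
arm_command(increments=[{"slide":[0.01,0.03,0],"spin":-2,"gripper":-0.5},{"slide":[0.02,0.065,0],"spin":-4,"gripper":-0.5},{"slide":[0.03,0.1,0],"spin":-6,"gripper":-0.5},{"slide":[0.04,0.14,0],"spin":-9,"gripper":-0.5},{"slide":[0.05,0.18,0],"spin":-11,"gripper":-0.5},{"slide":[0.058,0.215,0],"spin":-13.6,"gripper":-0.5},{"slide":[0.063,0.241,0.005],"spin":-13.6,"gripper":-0.5},{"slide":[0.063,0.241,0.01],"spin":-13.6,"gripper":-0.5}])

```text
t: 10.77
tool_pos: [0.3658, 0.1929, 0.1016]
tool_rot: [-0.098, 3.137, 0.004]
contact_force: [0.5, -1.5, -2.2]
opening: 0.0431
grip_force: 52.3
```

Request:
arm_command(increments=[{"slide":[0,0,0.01],"spin":0,"gripper":-0.5},{"slide":[0,0,0.01],"spin":0,"gripper":-0.5}])

```text
t: 10.93
tool_pos: [0.3642, 0.1881, 0.0884]
tool_rot: [0.09, -3.137, 0.002]
contact_force: [-0.9, -0.6, -3.1]
opening: 0.0436
grip_force: 52.3
```

```bash
python3 - <<'E'
from h import *
rep();go(*pw(-.073,0),.081,183.4)
E
```

```text
t 10.93 p [0.3642 0.1881 0.0884] th -176.72 press [-0.1698 -0.003 ] F [-0.9 -0.6 -3.1] open 0.0436 grip 52.3 q [ 0.29 -0.33  2.24 -0.    1.24 -1.33]
slide [-0.0968, 0.0032, 0.0074] spin -0.1 rows 2.3
```

Request:
arm_command(increments=[{"slide":[-0.02,0.003,0],"spin":0,"gripper":-0.5},{"slide":[-0.045,0.003,0],"spin":0,"gripper":-0.5},{"slide":[-0.07,0.003,0],"spin":0,"gripper":-0.5},{"slide":[-0.09,0.003,0],"spin":0,"gripper":-0.5},{"slide":[-0.097,0.003,0.003],"spin":0,"gripper":-0.5},{"slide":[-0.097,0.003,0.006],"spin":0,"gripper":-0.5},{"slide":[-0.097,0.003,0.008],"spin":0,"gripper":-0.5},{"slide":[-0.097,0.003,0.008],"spin":0,"gripper":-0.5}])

```text
t: 11.6
tool_pos: [0.4604, 0.1965, 0.0809]
tool_rot: [0.088, -3.137, 0.001]
contact_force: [0.1, -0.4, -2.6]
opening: 0.0434
grip_force: 52.4
```

```bash
python3 - <<'E'
from h import *
rep();go(*pw(-.073,0),.079,183.4)
E
```

```text
t 11.6 p [0.4604 0.1965 0.0809] th -176.78 press [-0.0732 -0.0004] F [ 0.1 -0.4 -2.6] open 0.0434 grip 52.4 q [ 0.25 -0.07  2.04  0.    1.18 -1.37]
slide [-0.0002, 0.0004, 0.0019] spin -0.2 rows 0.0
```

Request:
arm_command(increments=[{"slide":[0,0,0.001],"spin":-0.2,"gripper":-0.5},{"slide":[0,0,0.002],"spin":-0.2,"gripper":-0.5},{"slide":[0,0,0.0025],"spin":-0.2,"gripper":-0.5}])

```text
t: 11.85
tool_pos: [0.4616, 0.1973, 0.0797]
tool_rot: [0.095, -3.14, 0.0]
contact_force: [0.0, -0.2, -1.9]
opening: 0.0434
grip_force: 52.4
```

```bash
python3 - <<'E'
from h import *
rep()
E
```

```text
t 11.85 p [0.4616 0.1973 0.0797] th -176.52 press [-0.072   0.0004] F [ 0.  -0.2 -1.9] open 0.0434 grip 52.4 q [ 0.26 -0.07  2.04  0.    1.18 -1.38]
```

Request:
arm_command(increments=[{"slide":[0,0,0.001],"spin":0,"gripper":-0.5},{"slide":[0,0,0.001],"spin":0,"gripper":0.3},{"slide":[0,0,0.001],"spin":0,"gripper":0.8},{"slide":[0,0,0.001],"spin":0,"gripper":0.8},{"slide":[0.03,0,0],"spin":0,"gripper":0.8},{"slide":[0.065,0,0],"spin":0,"gripper":0.8},{"slide":[0.1,0,0],"spin":0,"gripper":-0.3},{"slide":[0.11,0,0],"spin":0,"gripper":-0.3}])

```text
t: 12.52
tool_pos: [0.3484, 0.1902, 0.0783]
tool_rot: [0.096, -3.136, 0.001]
contact_force: [0.2, -0.1, -0.3]
opening: 0.0547
grip_force: 0.0
```

```bash
python3 - <<'E'
from h import *
rep()
for nm in("side","top","wrist"):
    c=cam(nm)
    hsv=cv2.cvtColor(c["img"],cv2.COLOR_BGR2HSV); m=cv2.inRange(hsv,np.array((5,30,90)),np.array((30,180,255)))
    for k in sorted(cv2.findContours(m,0,1)[0],key=cv2.contourArea)[-4:]:
        r=cv2.boundingRect(k); p=onz(c,r[0]+r[2]/2,r[1]+r[3]/2,.089); 
        if abs(p[0]-.5)<.08 and abs(p[1]-.2)<.08: print(nm,r,p.round(4),[onz(c,*a[0],.089)[:2].round(4).tolist() for a in cv2.approxPolyDP(k,2,True)],[a[0].tolist() for a in cv2.approxPolyDP(k,2,True)])
    cv2.imwrite(f"pics/{nm}7.png",c["img"])
a=cv2.resize(cv2.imread("pics/side7.png")[270:350,250:355],(400,305),interpolation=3);b=cv2.resize(cv2.imread("pics/top7.png")[230:300,200:292],(400,305),interpolation=3)
w=cv2.resize(cv2.imread("pics/wrist7.png")[:,:],(400,300)); z=np.zeros((300,400,3),np.uint8)
cv2.imwrite("pics/c7.png",cv2.vconcat([cv2.hconcat([a,b])[:300],cv2.hconcat([w,z])]))
E
```

```text
t 12.52 p [0.3484 0.1902 0.0783] th -176.48 press [-0.1854 -0.    ] F [ 0.2 -0.1 -0.3] open 0.0547 grip 0.0 q [ 0.31 -0.36  2.28  0.    1.23 -1.32]
side (279, 310, 48, 32) [0.4911 0.2304 0.089 ] [[0.5652, 0.2174], [0.5301, 0.2639], [0.4354, 0.2616], [0.4316, 0.2236], [0.4582, 0.1781], [0.5291, 0.1798], [0.5649, 0.1989]] [[280, 314], [282, 329], [317, 341], [326, 332], [325, 318], [300, 310], [284, 310]]
top (237, 249, 18, 42) [0.5041 0.1949 0.089 ] [[0.5635, 0.1818], [0.5294, 0.1841], [0.5154, 0.1979], [0.5156, 0.2174], [0.4484, 0.2135], [0.4509, 0.1719]] [[251, 249], [250, 261], [245, 266], [238, 266], [239, 290], [254, 289]]
```

View pics/c7.png

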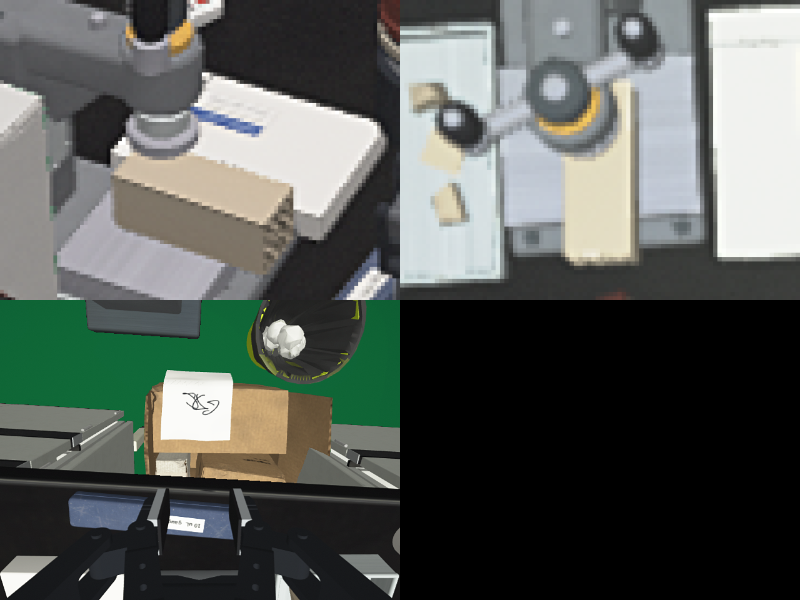

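```bash
python3 - <<'E'
from h import *
c=cam("top"); im=c["img"].astype(float)
from numpy import abs
a=np.radians(PSI)
def P(u,v,z):
    d=onz(c,u,v,z)[:2]-C; return np.array([d[0]*np.cos(a)+d[1]*np.sin(a),-d[0]*np.sin(a)+d[1]*np.cos(a)])
def edge(prof,lo,hi):
    g=np.abs(np.diff(prof,axis=0)).sum(1)[lo:hi]; i=g.argmax(); w=g[max(i-1,0):i+2]; return lo+max(i-1,0)+(w*np.arange(len(w))).sum()/w.sum()+.5
for v in(268,271,274,277,280):
    pr=im[v]; e=[edge(pr,218,229),edge(pr,233,243),edge(pr,250,260),edge(pr,264,274)]
    pl,pr_=P(e[0],v,.045),P(e[3],v,.045); bl,br=P(e[1],v,.089),P(e[2],v,.089)
    print(v,np.round(e,2),"plate",pl[1].round(4),pr_[1].round(4),"brick",bl[1].round(4),br[1].round(4),"x",bl[0].round(3),"mid",((pl+pr_)/2)[1].round(4),((bl+br)/2)[1].round(4))
for u in(242,245,248,251):
    e=edge(im[:,u],283,297); print("front",u,e,P(u,e,.089).round(4))
for u in(225,230,260,265):
    e=edge(im[:,u],272,288); print("plate front",u,e,P(u,e,.045).round(4))
E
```

```text
268 [221.46 237.2  252.59 271.66] plate 0.071 -0.073 brick 0.0198 -0.0232 x -0.022 mid -0.001 -0.0017
271 [221.63 237.23 252.54 272.07] plate 0.0708 -0.0738 brick 0.02 -0.0226 x -0.031 mid -0.0015 -0.0013
274 [223.24 237.21 252.56 272.17] plate 0.0665 -0.0736 brick 0.0204 -0.0223 x -0.039 mid -0.0035 -0.0009
277 [223.25 237.21 252.68 272.23] plate 0.0668 -0.0733 brick 0.0208 -0.0222 x -0.048 mid -0.0032 -0.0007
280 [222.9  237.31 252.8  272.25] plate 0.0681 -0.0729 brick 0.0208 -0.0222 x -0.056 mid -0.0024 -0.0007
front 242 290.14675324675324 [-0.0852  0.009 ]
front 245 290.21938775510205 [-0.0859  0.0007]
front 248 288.8613707165109 [-0.0827 -0.0077]
front 251 288.8563535911602 [-0.0833 -0.016 ]
plate front 225 281.54571428571427 [-0.0524  0.0623]
plate front 230 287.33892617449663 [-0.07    0.0486]
plate front 260 278.42760180995475 [-0.0502 -0.0381]
plate front 265 278.45076923076925 [-0.0513 -0.0524]
```

Request:
arm_command(increments=[{"slide":[0,0,0],"spin":46,"gripper":-0.3},{"slide":[0,0,0],"spin":46,"gripper":-0.3},{"slide":[0,0,0],"spin":46,"gripper":-0.3},{"slide":[0,0,0],"spin":46,"gripper":-0.3},{"slide":[0,0,0],"spin":46,"gripper":-0.3},{"slide":[0,0,0],"spin":46,"gripper":-0.3},{"slide":[0,0,0],"spin":46,"gripper":-0.3}])

```text
t: 13.3
tool_pos: [0.3542, 0.1908, 0.0805]
tool_rot: [1.148, 2.923, 0.001]
contact_force: [-0.7, -0.3, -0.2]
opening: 0.0302
grip_force: 0.0
```

Request:
arm_command(increments=[{"slide":[0,0,0.003],"spin":44,"gripper":-0.3},{"slide":[0,0,0.006],"spin":44,"gripper":-0.3},{"slide":[0,0,0.006],"spin":44,"gripper":-0.3},{"slide":[0,0,0.006],"spin":44,"gripper":-0.3},{"slide":[0,0,0.006],"spin":44,"gripper":-0.3},{"slide":[0,0,0.006],"spin":44,"gripper":-0.3},{"slide":[0,0,0.006],"spin":44,"gripper":-0.3},{"slide":[0,0,0.006],"spin":44,"gripper":-0.3}])

```text
t: 13.97
tool_pos: [0.3537, 0.1908, 0.0743]
tool_rot: [2.151, 2.289, 0.001]
contact_force: [0.7, -0.5, -0.8]
opening: 0.0301
grip_force: 0.0
```

```bash
python3 - <<'E'
from h import *
rep();go(*pw(-.135,-.001),.073,93.4)
E
```

```text
t 13.97 p [0.3537 0.1908 0.0743] th 93.56 press [-0.1801  0.0003] F [ 0.7 -0.5 -0.8] open 0.0301 grip 0.0 q [ 0.31 -0.34  2.27 -0.    1.21  0.25]
slide [-0.0014, 0.0451, 0.0013] spin 0.2 rows 1.1
```

Request:
arm_command(increments=[{"slide":[-0.001,0.025,0.001],"spin":0.2,"gripper":-0.3},{"slide":[-0.001,0.045,0.001],"spin":0.2,"gripper":-0.3},{"slide":[-0.001,0.055,0.001],"spin":0.2,"gripper":-0.3},{"slide":[-0.001,0.062,0.001],"spin":0.2,"gripper":-0.3},{"slide":[-0.001,0.069,0.001],"spin":0.2,"gripper":-0.3},{"slide":[-0.001,0.076,0.001],"spin":0.2,"gripper":-0.3},{"slide":[-0.001,0.082,0.001],"spin":0.2,"gripper":-0.3},{"slide":[-0.001,0.085,0.001],"spin":0.2,"gripper":-0.3}])

```text
t: 14.63
tool_pos: [0.4378, 0.1948, 0.0727]
tool_rot: [-2.157, -2.284, 0.0]
contact_force: [-1.2, -0.3, 0.4]
opening: 0.03
grip_force: 0.7
```

```bash
python3 - <<'E'
from h import *
rep()
c=cam("side"); im=c["img"]; hsv=cv2.cvtColor(im,cv2.COLOR_BGR2HSV); m=cv2.inRange(hsv,np.array((5,30,60)),np.array((30,180,255)))
m[:300]=0;m[350:]=0;m[:,:262]=0;m[:,345:]=0
k=max(cv2.findContours(m,0,1)[0],key=cv2.contourArea); print(cv2.boundingRect(k),[a[0].tolist() for a in cv2.approxPolyDP(k,2,True)])
cv2.imwrite("pics/s8.png",cv2.resize(im[270:360,250:370],(800,600),interpolation=3))
# predicted corners of a centred brick in the side view
for x in(-.056,.056):
  for y in(-.022,.022):
    for z in(.045,.089): print((x,y,z),proj(c,np.append(pw(x,y),z)).round(1))
E
```

```text
t 14.63 p [0.4378 0.1948 0.0727] th 93.29 press [-0.0959 -0.0007] F [-1.2 -0.3  0.4] open 0.03 grip 0.7 q [ 0.26 -0.12  2.09  0.    1.17  0.21]
(274, 305, 45, 36) [[275, 312], [275, 327], [313, 340], [318, 334], [316, 321], [311, 320], [307, 313], [299, 310], [290, 312], [282, 305]]
(-0.056, -0.022, 0.045) [318.1 328.7]
(-0.056, -0.022, 0.089) [318.1 315. ]
(-0.056, 0.022, 0.045) [310.6 339.2]
(-0.056, 0.022, 0.089) [310.4 325.4]
(0.056, -0.022, 0.045) [279.6 317. ]
(0.056, -0.022, 0.089) [278.9 303.6]
(0.056, 0.022, 0.045) [271.3 326.9]
(0.056, 0.022, 0.089) [270.4 313.3]
```

Request:
arm_command(increments=[{"slide":[0,0.003,0],"spin":0,"gripper":-0.3},{"slide":[0,0.006,0],"spin":0,"gripper":-0.3},{"slide":[0,0.009,0],"spin":0,"gripper":-0.3},{"slide":[0,0.0105,0],"spin":0,"gripper":-0.3},{"slide":[0,0.0105,0],"spin":0,"gripper":-0.3}])

```text
t: 15.1
tool_pos: [0.4469, 0.1952, 0.0719]
tool_rot: [-2.156, -2.283, 0.003]
contact_force: [-2.8, 0.3, -1.0]
opening: 0.0299
grip_force: 1.4
```

```bash
python3 - <<'E'
from h import *
rep()
c=cam("side"); im=c["img"]; hsv=cv2.cvtColor(im,cv2.COLOR_BGR2HSV); m=cv2.inRange(hsv,np.array((5,30,60)),np.array((30,180,255)))
m[:300]=0;m[350:]=0;m[:,:262]=0;m[:,345:]=0
k=max(cv2.findContours(m,0,1)[0],key=cv2.contourArea); print(cv2.boundingRect(k),[a[0].tolist() for a in cv2.approxPolyDP(k,1.5,True)])
E
```

```text
t 15.1 p [0.4469 0.1952 0.0719] th 93.26 press [-0.0868 -0.0008] F [-2.8  0.3 -1. ] open 0.0299 grip 1.4 q [ 0.26 -0.09  2.07  0.    1.17  0.2 ]
(271, 304, 45, 35) [[272, 311], [271, 326], [307, 338], [311, 338], [315, 332], [312, 328], [312, 320], [308, 319], [301, 311], [290, 312], [279, 304]]
```

Request:
arm_command(increments=[{"slide":[0,-0.02,0],"spin":0,"gripper":-0.3},{"slide":[0,-0.05,0],"spin":0,"gripper":-0.3},{"slide":[0,-0.08,0],"spin":0,"gripper":-0.3},{"slide":[0,-0.1,-0.02],"spin":0,"gripper":-0.3}])

```text
t: 15.48
tool_pos: [0.344, 0.1887, 0.0892]
tool_rot: [-2.155, -2.281, 0.009]
contact_force: [-0.4, 0.1, -0.6]
opening: 0.03
grip_force: 0.0
```

```bash
python3 - <<'E'
from h import *
rep()
c=cam("top"); im=c["img"].astype(float); a=np.radians(PSI)
def P(u,v,z):
    d=onz(c,u,v,z)[:2]-C; return np.array([d[0]*np.cos(a)+d[1]*np.sin(a),-d[0]*np.sin(a)+d[1]*np.cos(a)])
def edge(prof,lo,hi):
    g=np.abs(np.diff(prof,axis=0)).sum(1)[lo:hi]; i=g.argmax(); w=g[max(i-1,0):i+2]; return lo+max(i-1,0)+(w*np.arange(len(w))).sum()/w.sum()+.5
for v in(267,269,271,273,275):
    pr=im[v]; e=[edge(pr,233,243),edge(pr,249,259)]; bl,br=P(e[0],v,.089),P(e[1],v,.089); print(v,np.round(e,2),((bl+br)/2).round(4),(bl-br)[1].round(4))
print(im[274:286,246].astype(int).tolist())
for u in(240,243,246,249): e=edge(im[:,u],275,283); print("front",u,e.round(2),P(u,e,.089).round(4))
for z in(.089,.045): print(proj(c,np.append(pw(-.056,0),z)))
E
```

```text
t 15.48 p [0.344  0.1887 0.0892] th 93.26 press [-0.1899 -0.0013] F [-0.4  0.1 -0.6] open 0.03 grip 0.0 q [ 0.31 -0.39  2.28 -0.    1.26  0.25]
267 [236.25 251.91] [-0.0209  0.0004] 0.0436
269 [236.17 252.53] [-0.0266 -0.0001] 0.0456
271 [236.61 252.59] [-0.0322 -0.0005] 0.0445
273 [236.57 252.46] [-0.0378 -0.    ] 0.0442
275 [236.68 252.54] [-0.0435 -0.0001] 0.0441
[[194, 220, 226], [196, 220, 227], [197, 221, 227], [196, 221, 228], [201, 225, 231], [191, 221, 226], [135, 156, 165], [147, 166, 173], [162, 168, 166], [162, 157, 147], [162, 156, 147], [160, 155, 148]]
front 240 280.29 [-0.0574  0.0134]
front 243 279.5 [-0.0557  0.005 ]
front 246 279.55 [-0.0564 -0.0034]
front 249 281.74 [-0.0631 -0.0114]
[244.78910453 279.47472322]
[246.78965938 281.32346268]
```

```bash
python3 - <<'E'
from h import *
go(.56,.152,.335,183.4)
E
```

```text
slide [-0.0503, 0.2122, -0.2401] spin -90.1 rows 12.6
```

Request:
arm_command(increments=[{"slide":[0,0,-0.04],"spin":-6,"gripper":0.6},{"slide":[0,0,-0.08],"spin":-12,"gripper":0.6},{"slide":[0,0,-0.12],"spin":-18,"gripper":0.6},{"slide":[0,0,-0.16],"spin":-24,"gripper":0.6},{"slide":[0,0,-0.2],"spin":-30,"gripper":0.6},{"slide":[0,0,-0.24],"spin":-36,"gripper":0.6},{"slide":[0,0,-0.246],"spin":-42,"gripper":0.6},{"slide":[0,0,-0.246],"spin":-48,"gripper":0.6}], newtons=90)

```text
t: 16.2
tool_pos: [0.3501, 0.1902, 0.3449]
tool_rot: [1.031, 2.957, 0.011]
contact_force: [0.8, 0.2, -0.2]
opening: 0.0684
grip_force: 0.0
```

```bash
python3 - <<'E'
from h import *
rep(); go(.56,.152,.335,183.4)
c=cam("top"); hsv=cv2.cvtColor(c["img"],cv2.COLOR_BGR2HSV); cv2.imwrite("pics/t9.png",c["img"])
m=cv2.inRange(hsv,np.array((0,0,0)),np.array((180,255,60)))[225:270,200:265]
n,l,s,ce=cv2.connectedComponentsWithStats(m)
for i in range(1,n):
    if 15<s[i,4]<200: print(s[i],onz(c,ce[i][0]+200,ce[i][1]+225,.278).round(4))
E
```

```text
t 16.2 p [0.3501 0.1902 0.3449] th 141.55 press [-1.837e-01 -1.000e-04] F [ 0.8  0.2 -0.2] open 0.0684 grip 0.0 q [ 0.31 -0.57  1.97 -0.    1.73 -0.59]
slide [-0.1881, 0.1006, 0.0099] spin -41.9 rows 5.8
[51  9  8  9 32] [0.5528 0.1486 0.278 ]
[10 29  9  9 38] [0.5049 0.2468 0.278 ]
```

Request:
arm_command(increments=[{"slide":[-0.03,0.016,0],"spin":-7,"gripper":0.6},{"slide":[-0.06,0.032,0],"spin":-14,"gripper":0.6},{"slide":[-0.09,0.048,0],"spin":-21,"gripper":0.6},{"slide":[-0.12,0.064,0],"spin":-28,"gripper":0.6},{"slide":[-0.15,0.08,0],"spin":-35,"gripper":0.6},{"slide":[-0.175,0.093,0],"spin":-41.5,"gripper":0.6},{"slide":[-0.188,0.1,0.005],"spin":-41.5,"gripper":0.6},{"slide":[-0.188,0.1,0.01],"spin":-41.5,"gripper":0.6}])

```text
t: 16.92
tool_pos: [0.5598, 0.149, 0.3279]
tool_rot: [-0.069, 3.14, -0.001]
contact_force: [-0.4, -0.4, -1.2]
opening: 0.0683
grip_force: 0.0
```

```bash
python3 - <<'E'
from h import *
rep(); go(.5605,.1518,.266,183.4)
E
```

```text
t 16.92 p [0.5598 0.149  0.3279] th -177.47 press [ 0.0232 -0.0537] F [-0.4 -0.4 -1.2] open 0.0683 grip 0.0 q [ 0.13 -0.09  1.63 -0.    1.61 -1.48]
slide [-0.0008, 0.0028, 0.0619] spin -0.9 rows 1.5
```

Request:
arm_command(increments=[{"slide":[-0.001,0.002,0.03],"spin":-0.9,"gripper":0.6},{"slide":[-0.001,0.002,0.055],"spin":-0.9,"gripper":0.6},{"slide":[-0.001,0.002,0.061],"spin":-0.9,"gripper":0.6},{"slide":[-0.001,0.002,0.061],"spin":-0.9,"gripper":-0.2},{"slide":[-0.001,0.002,0.061],"spin":-0.9,"gripper":-0.9},{"slide":[-0.001,0.002,0.061],"spin":-0.9,"gripper":-0.9},{"slide":[-0.001,0.002,0.061],"spin":-0.9,"gripper":-0.9},{"slide":[-0.001,0.002,0.061],"spin":-0.9,"gripper":-0.9}])

```text
t: 17.58
tool_pos: [0.5588, 0.1536, 0.2709]
tool_rot: [-0.101, 3.136, 0.006]
contact_force: [-1.5, 5.2, 3.1]
opening: 0.0214
grip_force: 87.9
```

```bash
cat >> h.py <<'E'
AX=np.array([.5348,.2012])
def ang():
    s,p,M,t=pose(); d=p[:2]-AX; return p,t,np.degrees(np.arctan2(d[1],d[0])),np.linalg.norm(d)
def arc(a0,a1,n,th,p0=None):
    """tool-frame slides of n rows along the handle's circle from world angle a0 to a1 (deg), heading th"""
    b=np.radians(th); ex=np.array([np.cos(b),np.sin(b)]); ey=np.array([np.sin(b),-np.cos(b)])
    P=lambda a:AX+.056*np.array([np.cos(np.radians(a)),np.sin(np.radians(a))])
    o=P(a0) if p0 is None else p0
    print([[round(float((P(a)-o)@ex),4),round(float((P(a)-o)@ey),4)] for a in np.linspace(a0,a1,n+1)[1:]])
E
python3 - <<'E'
from h import *
rep(); print(ang()); p,t,a,r=ang(); arc(a,a-120,8,t); arc(a-120,a-180,8,t)
E
```

```text
t 17.58 p [0.5588 0.1536 0.2709] th -176.31 press [ 0.0225 -0.049 ] F [-1.5  5.2  3.1] open 0.0214 grip 87.9 q [ 0.14 -0.07  1.7   0.    1.51 -1.5 ]
(array([0.55882438, 0.15360899, 0.27091227]), np.float64(-176.31174907762693), np.float64(-63.21493502166166), np.float64(0.053311117884590135))
[[0.0141, -0.0039], [0.0287, -0.0041], [0.0429, -0.0004], [0.0556, 0.0067], [0.066, 0.017], [0.0735, 0.0295], [0.0774, 0.0436], [0.0776, 0.0582]]
[[-0.0014, 0.0072], [-0.0036, 0.0142], [-0.0068, 0.0208], [-0.0108, 0.0269], [-0.0156, 0.0325], [-0.021, 0.0373], [-0.0271, 0.0415], [-0.0336, 0.0448]]
```

Request:
arm_command(increments=[{"slide":[0.014,-0.004,0],"spin":0,"gripper":-0.9},{"slide":[0.029,-0.004,0],"spin":0,"gripper":-0.9},{"slide":[0.043,0,0],"spin":0,"gripper":-0.9},{"slide":[0.056,0.007,0],"spin":0,"gripper":-0.9},{"slide":[0.066,0.017,0],"spin":0,"gripper":-0.9},{"slide":[0.0735,0.0295,0],"spin":0,"gripper":-0.9},{"slide":[0.0775,0.0435,0],"spin":0,"gripper":-0.9},{"slide":[0.0775,0.058,0],"spin":0,"gripper":-0.9}])

```text
t: 18.25
tool_pos: [0.4778, 0.2033, 0.2709]
tool_rot: [-0.097, 3.135, -0.009]
contact_force: [0.8, -9.2, 2.8]
opening: 0.0215
grip_force: 89.3
```

```bash
python3 - <<'E'
from h import *
rep(); print(ang())
E
```

```text
t 18.25 p [0.4778 0.2033 0.2709] th -176.44 press [-0.0555  0.0054] F [ 0.8 -9.2  2.8] open 0.0215 grip 89.3 q [ 0.26 -0.22  1.83 -0.01  1.52 -1.37]
(array([0.47777149, 0.20330606, 0.27090575]), np.float64(-176.43896657702751), np.float64(177.88503116646592), np.float64(0.05706738830697484))
```

```bash
python3 - <<'E'
from h import *
arc(-183.2,-258.2,5,183.6)
E
```

```text
[[-0.0036, 0.0142], [-0.0108, 0.0269], [-0.021, 0.0374], [-0.0335, 0.0448], [-0.0476, 0.0488]]
```

Request:
arm_command(increments=[{"slide":[-0.0035,0.014,0],"spin":0,"gripper":-0.9},{"slide":[-0.011,0.027,0],"spin":0,"gripper":-0.9},{"slide":[-0.021,0.0375,0],"spin":0,"gripper":-0.9},{"slide":[-0.0335,0.045,0],"spin":0,"gripper":-0.9},{"slide":[-0.0475,0.049,0],"spin":0,"gripper":-0.9},{"slide":[-0.0475,0.049,0],"spin":0,"gripper":-0.9}])

```text
t: 18.75
tool_pos: [0.5229, 0.2587, 0.271]
tool_rot: [-0.101, 3.137, 0.004]
contact_force: [0.2, 3.2, 3.4]
opening: 0.0214
grip_force: 89.6
```

```bash
python3 - <<'E'
from h import *
rep(); p,t,a,r=ang(); print(a,r); o=2*AX-p[:2]; print(o); go(*o,.271,t)
E
```

```text
t 18.75 p [0.5229 0.2587 0.271 ] th -176.3 press [-0.0071  0.058 ] F [0.2 3.2 3.4] open 0.0214 grip 89.6 q [ 0.33 -0.06  1.69  0.    1.51 -1.3 ]
101.67425057974621 0.058699919020974545
[0.54667776 0.14371436]
slide [-0.0163, -0.1163, -0.0] spin -0.0 rows 2.8
```

```bash
sed -i 's/^AX=.*/AX=np.array([.5345,.2035])/' h.py; python3 - <<'E'
from h import *
p,t,a,r=ang(); print(a,r); o=2*AX-p[:2]; print(o); go(*o,.271,t); a=a-180;arc(a,a-120,8,t); arc(a-120,a-195,5,t)
E
```

```text
101.84862080652886 0.05638705413825325
[0.54607776 0.14831436]
slide [-0.016, -0.1116, -0.0] spin -0.0 rows 2.7
[[0.0146, -0.0002], [0.0288, 0.0035], [0.0415, 0.0106], [0.052, 0.0208], [0.0594, 0.0334], [0.0634, 0.0475], [0.0635, 0.0621], [0.0599, 0.0763]]
[[-0.0072, 0.0127], [-0.0174, 0.0232], [-0.03, 0.0306], [-0.044, 0.0346], [-0.0587, 0.0348]]
```

Request:
arm_command(increments=[{"slide":[0,0,0],"spin":0,"gripper":0.4},{"slide":[0,0,0],"spin":0,"gripper":0.4},{"slide":[0,0,-0.015],"spin":0,"gripper":0.5},{"slide":[0,0,-0.055],"spin":0,"gripper":0.6},{"slide":[-0.002,-0.015,-0.065],"spin":0,"gripper":0.6},{"slide":[-0.007,-0.05,-0.065],"spin":0,"gripper":0.6},{"slide":[-0.012,-0.085,-0.065],"spin":0,"gripper":0.6},{"slide":[-0.016,-0.111,-0.065],"spin":0,"gripper":0.6}])

```text
t: 19.42
tool_pos: [0.5445, 0.145, 0.3338]
tool_rot: [-0.099, 3.138, -0.002]
contact_force: [0.1, -0.8, -0.7]
opening: 0.0684
grip_force: 0.0
```

```bash
python3 - <<'E'
from h import *
rep(); go(.546,.1483,.27,183.7)
E
```

```text
t 19.42 p [0.5445 0.145  0.3338] th -176.38 press [ 0.0077 -0.0568] F [ 0.1 -0.8 -0.7] open 0.0684 grip 0.0 q [ 0.13 -0.13  1.65 -0.    1.62 -1.51]
slide [-0.0017, 0.0032, 0.0638] spin -0.1 rows 1.5
```

Request:
arm_command(increments=[{"slide":[-0.001,0.001,0.03],"spin":0,"gripper":0.6},{"slide":[-0.001,0.001,0.055],"spin":0,"gripper":0.6},{"slide":[-0.001,0.001,0.063],"spin":0,"gripper":0.6},{"slide":[-0.001,0.001,0.063],"spin":0,"gripper":-0.2},{"slide":[-0.001,0.001,0.063],"spin":0,"gripper":-0.9},{"slide":[-0.001,0.001,0.063],"spin":0,"gripper":-0.9},{"slide":[-0.001,0.001,0.063],"spin":0,"gripper":-0.9},{"slide":[-0.001,0.001,0.063],"spin":0,"gripper":-0.9}])

```text
t: 20.08
tool_pos: [0.5462, 0.149, 0.2725]
tool_rot: [-0.101, 3.136, 0.002]
contact_force: [-1.1, 1.8, 4.9]
opening: 0.0209
grip_force: 87.8
```

```bash
python3 - <<'E'
from h import *
rep(); p,t,a,r=ang(); print(a,r); arc(a,a-120,8,t); arc(a-120,a-180,4,t)
E
```

```text
t 20.08 p [0.5462 0.149  0.2725] th -176.3 press [ 0.0096 -0.0528] F [-1.1  1.8  4.9] open 0.0209 grip 87.8 q [ 0.13 -0.1   1.73  0.    1.51 -1.5 ]
-77.88335465176316 0.055707534810405884
[[0.0146, -0.0002], [0.0288, 0.0033], [0.0416, 0.0104], [0.0521, 0.0206], [0.0596, 0.0331], [0.0636, 0.0472], [0.0638, 0.0618], [0.0603, 0.076]]
[[-0.0071, 0.0128], [-0.0173, 0.0233], [-0.0298, 0.0308], [-0.0439, 0.0348]]
```

Request:
arm_command(increments=[{"slide":[0.0145,0,0],"spin":0,"gripper":-0.9},{"slide":[0.029,0.0035,0],"spin":0,"gripper":-0.9},{"slide":[0.0415,0.0105,0],"spin":0,"gripper":-0.9},{"slide":[0.052,0.0205,0],"spin":0,"gripper":-0.9},{"slide":[0.0595,0.033,0],"spin":0,"gripper":-0.9},{"slide":[0.0635,0.047,0],"spin":0,"gripper":-0.9},{"slide":[0.064,0.062,0],"spin":0,"gripper":-0.9},{"slide":[0.06,0.076,0],"spin":0,"gripper":-0.9}])

```text
t: 20.75
tool_pos: [0.4811, 0.2189, 0.2725]
tool_rot: [-0.099, 3.137, -0.008]
contact_force: [-1.5, -8.5, 6.2]
opening: 0.0214
grip_force: 89.3
```

Request:
arm_command(increments=[{"slide":[-0.007,0.013,0],"spin":0,"gripper":-0.9},{"slide":[-0.017,0.0235,0],"spin":0,"gripper":-0.9},{"slide":[-0.03,0.031,0],"spin":0,"gripper":-0.9},{"slide":[-0.044,0.035,0],"spin":0,"gripper":-0.9},{"slide":[-0.044,0.035,0],"spin":0,"gripper":-0.9}])

```text
t: 21.17
tool_pos: [0.5242, 0.259, 0.2725]
tool_rot: [-0.101, 3.137, 0.001]
contact_force: [0.3, 0.5, 4.3]
opening: 0.0214
grip_force: 89.4
```

```bash
python3 - <<'E'
from h import *
rep(); p,t,a,r=ang(); print(a,r); o=2*AX-p[:2]; print(o); go(*o,.271,t)
E
```

```text
t 21.17 p [0.5242 0.259  0.2725] th -176.3 press [-0.0059  0.0582] F [0.3 0.5 4.3] open 0.0214 grip 89.4 q [ 0.33 -0.06  1.69 -0.    1.51 -1.3 ]
100.55157236329688 0.056408820887753265
[0.54482961 0.14804503]
slide [-0.0135, -0.112, 0.0015] spin -0.0 rows 2.7
```

Request:
arm_command(increments=[{"slide":[0,0,0],"spin":0,"gripper":0.4},{"slide":[0,0,0],"spin":0,"gripper":0.4},{"slide":[0,0,-0.015],"spin":0,"gripper":0.5},{"slide":[0,0,-0.055],"spin":0,"gripper":0.6},{"slide":[-0.002,-0.015,-0.065],"spin":0,"gripper":0.6},{"slide":[-0.006,-0.05,-0.065],"spin":0,"gripper":0.6},{"slide":[-0.01,-0.085,-0.065],"spin":0,"gripper":0.6},{"slide":[-0.0135,-0.111,-0.065],"spin":0,"gripper":0.6}])

```text
t: 21.83
tool_pos: [0.5428, 0.1462, 0.3354]
tool_rot: [-0.1, 3.139, -0.001]
contact_force: [1.0, -0.5, -1.1]
opening: 0.068
grip_force: 0.0
```

Request:
arm_command(increments=[{"slide":[0,0,0.03],"spin":0,"gripper":0.6},{"slide":[0,0,0.055],"spin":0,"gripper":0.6},{"slide":[0,0,0.064],"spin":0,"gripper":0.6},{"slide":[0,0,0.064],"spin":0,"gripper":-0.2},{"slide":[0,0,0.064],"spin":0,"gripper":-0.9},{"slide":[0,0,0.064],"spin":0,"gripper":-0.9},{"slide":[0,0,0.064],"spin":0,"gripper":-0.9},{"slide":[0,0,0.064],"spin":0,"gripper":-0.9}], newtons=110)

```text
t: 22.5
tool_pos: [0.5437, 0.1489, 0.2735]
tool_rot: [-0.101, 3.136, 0.002]
contact_force: [0.1, 2.2, 4.4]
opening: 0.021
grip_force: 107.4
```

```bash
python3 - <<'E'
from h import *
rep(); p,t,a,r=ang(); print(a,r); arc(a,a-80,6,t); arc(a-80,a-120,4,t); arc(a-120,a-180,6,t)
c=cam("side"); cv2.imwrite("pics/s10.png",cv2.resize(c["img"][270:350,250:355],(800,600),interpolation=3))
E
```

```text
t 22.5 p [0.5437 0.1489 0.2735] th -176.3 press [ 0.0071 -0.0528] F [0.1 2.2 4.4] open 0.021 grip 107.4 q [ 0.13 -0.11  1.73  0.    1.51 -1.5 ]
-80.43100766530023 0.055353960209441146
[[0.013, 0.0002], [0.0256, 0.0034], [0.0371, 0.0094], [0.047, 0.0179], [0.0546, 0.0284], [0.0596, 0.0404]]
[[0.0018, 0.0096], [0.002, 0.0193], [0.0004, 0.029], [-0.0028, 0.0382]]
[[-0.0048, 0.0085], [-0.0109, 0.0161], [-0.0183, 0.0225], [-0.0267, 0.0275], [-0.0358, 0.031], [-0.0454, 0.0328]]
```

Request:
arm_command(increments=[{"slide":[0.013,0,0],"spin":0,"gripper":-0.9},{"slide":[0.0255,0.0035,0],"spin":0,"gripper":-0.9},{"slide":[0.037,0.0095,0],"spin":0,"gripper":-0.9},{"slide":[0.047,0.018,0],"spin":0,"gripper":-0.9},{"slide":[0.0545,0.0285,0],"spin":0,"gripper":-0.9},{"slide":[0.0595,0.0405,0],"spin":0,"gripper":-0.9}])

```text
t: 23.05
tool_pos: [0.4813, 0.182, 0.2735]
tool_rot: [-0.097, 3.137, -0.012]
contact_force: [-1.4, -10.6, 8.2]
opening: 0.0206
grip_force: 108.4
```

Request:
arm_command(increments=[{"slide":[0.002,0.0095,0],"spin":0,"gripper":-0.9},{"slide":[0.002,0.0195,0],"spin":0,"gripper":-0.9}])

```text
t: 23.22
tool_pos: [0.4769, 0.2023, 0.2735]
tool_rot: [0.099, -3.139, 0.009]
contact_force: [-8.1, -8.1, 9.3]
opening: 0.0205
grip_force: 108.6
```

Request:
arm_command(increments=[{"slide":[-0.0015,0.0095,0],"spin":0,"gripper":-0.9},{"slide":[-0.005,0.019,0],"spin":0,"gripper":-0.9}])

```text
t: 23.38
tool_pos: [0.4801, 0.2226, 0.2734]
tool_rot: [0.1, -3.137, 0.005]
contact_force: [-10.7, -5.5, 9.3]
opening: 0.021
grip_force: 108.6
```

```bash
python3 - <<'E'
from h import *
rep(); p,t,a,r=ang(); print(a,r); arc(-200.4,-220.4,2,t);arc(-220.4,-240.4,2,t);arc(-240.4,-260.4,2,t);arc(-260.4,-280.4,2,t)
E
```

```text
t 23.38 p [0.4801 0.2226 0.2734] th -176.35 press [-0.0521  0.0246] F [-10.7  -5.5   9.3] open 0.021 grip 108.6 q [ 0.29 -0.19  1.8  -0.    1.53 -1.34]
160.61919245062785 0.05768935211603304
[[-0.0047, 0.0085], [-0.0109, 0.0161]]
[[-0.0074, 0.0064], [-0.0157, 0.0114]]
[[-0.0091, 0.0035], [-0.0187, 0.0053]]
[[-0.0098, 0.0002], [-0.0194, -0.0014]]
```

Request:
arm_command(increments=[{"slide":[-0.004,0.009,0],"spin":0,"gripper":-0.9},{"slide":[-0.01,0.0165,0],"spin":0,"gripper":-0.9}])

```text
t: 23.55
tool_pos: [0.4889, 0.2388, 0.2734]
tool_rot: [0.1, -3.136, 0.011]
contact_force: [-18.1, -17.8, 15.7]
opening: 0.0209
grip_force: 109.1
```

Request:
arm_command(increments=[{"slide":[-0.0075,0.0065,0],"spin":0,"gripper":-0.9},{"slide":[-0.0155,0.0115,0],"spin":0,"gripper":-0.9}])

```text
t: 23.72
tool_pos: [0.4971, 0.2469, 0.2732]
tool_rot: [0.099, -3.113, 0.03]
contact_force: [-50.6, -33.0, 30.8]
opening: 0.0208
grip_force: 110.9
```

Request:
arm_command(increments=[{"slide":[-0.009,0.0035,0],"spin":0,"gripper":-0.9},{"slide":[-0.0185,0.0055,0],"spin":0,"gripper":-0.9}])

```text
t: 23.88
tool_pos: [0.5062, 0.2528, 0.273]
tool_rot: [0.1, -3.085, 0.034]
contact_force: [-89.1, -34.9, 45.3]
opening: 0.0212
grip_force: 112.2
```

```bash
python3 - <<'E'
from h import *
rep(); p,t,a,r=ang(); print(a,r,(2*AX-p[:2])); go(*(2*AX-p[:2]),p[2],t)
E
```

```text
t 23.88 p [0.5062 0.2528 0.273 ] th -176.32 press [-0.0242  0.0531] F [-89.1 -34.9  45.3] open 0.0212 grip 112.2 q [ 0.33 -0.06  1.69 -0.01  1.57 -1.3 ]
119.8673057780247 0.05683915505139597 [0.5628055  0.15421016]
slide [-0.0502, -0.102, 0.0] spin -0.0 rows 2.7
```

Request:
arm_command(increments=[{"slide":[0.003,-0.0015,0],"spin":0,"gripper":-0.9}])

```text
t: 23.97
tool_pos: [0.505, 0.2522, 0.2731]
tool_rot: [0.101, -3.09, 0.03]
contact_force: [-68.6, -27.5, 37.1]
opening: 0.0208
grip_force: 112.2
```

Request:
arm_command(increments=[{"slide":[0.003,-0.0015,0],"spin":0,"gripper":-0.9}])

```text
t: 24.05
tool_pos: [0.5032, 0.251, 0.2732]
tool_rot: [0.101, -3.096, 0.026]
contact_force: [-60.9, -24.9, 33.4]
opening: 0.0208
grip_force: 111.8
```

```bash
python3 - <<'E'
from h import *
rep(); p,t,a,r=ang(); print(a,r)
E
```

```text
t 24.05 p [0.5032 0.251  0.2732] th -176.28 press [-0.0273  0.0515] F [-60.9 -24.9  33.4] open 0.0208 grip 111.8 q [ 0.33 -0.08  1.71 -0.    1.56 -1.3 ]
123.39894168304913 0.05692822147838232
```

Request:
arm_command(increments=[{"slide":[0.003,-0.0015,0],"spin":0,"gripper":-0.9}])

```text
t: 24.13
tool_pos: [0.5014, 0.2498, 0.2732]
tool_rot: [0.101, -3.101, 0.024]
contact_force: [-56.2, -22.8, 32.7]
opening: 0.0208
grip_force: 111.5
```

Request:
arm_command(increments=[{"slide":[0.002,-0.001,0],"spin":0,"gripper":-0.9},{"slide":[0.002,-0.001,0],"spin":0,"gripper":-0.9}])

```text
t: 24.3
tool_pos: [0.5002, 0.2489, 0.2732]
tool_rot: [0.101, -3.104, 0.022]
contact_force: [-55.2, -23.0, 31.1]
opening: 0.0208
grip_force: 111.3
```

```bash
python3 - <<'E'
from h import *
rep(); p,t,a,r=ang(); print(a,r)
E
```

```text
t 24.3 p [0.5002 0.2489 0.2732] th -176.28 press [-0.0304  0.0496] F [-55.2 -23.   31.1] open 0.0208 grip 111.3 q [ 0.33 -0.09  1.72 -0.    1.55 -1.31]
127.08224268768802 0.05691935926615057
```

Request:
arm_command(increments=[{"slide":[-0.002,0.001,0],"spin":0,"gripper":-0.9},{"slide":[-0.003,0.0015,0],"spin":0,"gripper":-0.9},{"slide":[-0.003,0.0015,0],"spin":0,"gripper":0.6},{"slide":[-0.001,0,0],"spin":0,"gripper":0.6},{"slide":[0,0,0],"spin":0,"gripper":0.6}])

```text
t: 24.72
tool_pos: [0.5126, 0.2532, 0.2714]
tool_rot: [-0.1, 3.139, 0.0]
contact_force: [0.2, -0.2, 1.0]
opening: 0.0566
grip_force: 0.0
```

```bash
python3 - <<'E'
from h import *
rep(); p,t,a,r=ang(); print(a,r)
E
```

```text
t 24.72 p [0.5126 0.2532 0.2714] th -176.36 press [-0.0178  0.0531] F [ 0.2 -0.2  1. ] open 0.0566 grip 0.0 q [ 0.33 -0.09  1.71 -0.    1.51 -1.31]
113.75845442343918 0.05428882500930579
```

Request:
arm_command(increments=[{"slide":[0,0,-0.03],"spin":0,"gripper":0.8},{"slide":[0,0,-0.06],"spin":0,"gripper":0.8},{"slide":[0.02,0,-0.075],"spin":0,"gripper":0.8},{"slide":[0.05,0,-0.08],"spin":0,"gripper":0.8},{"slide":[0.09,0,-0.08],"spin":0,"gripper":0.8},{"slide":[0.125,-0.02,-0.08],"spin":0,"gripper":0.8},{"slide":[0.14,-0.04,-0.08],"spin":0,"gripper":0.8},{"slide":[0.14,-0.06,-0.08],"spin":0,"gripper":0.8}])

```text
t: 25.38
tool_pos: [0.3746, 0.1847, 0.3516]
tool_rot: [-0.106, 3.138, 0.001]
contact_force: [0.9, -1.1, 0.6]
opening: 0.0766
grip_force: 0.0
```

```bash
python3 - <<'E'
from h import *
rep()
c=cam("side");t=cam("top")
for n,k in(("side",c),("top",t)): cv2.imwrite(f"pics/{n}11.png",k["img"])
a=cv2.resize(c["img"][230:350,250:410],(800,600),interpolation=3)[:,:520]
b=cv2.resize(t["img"][195:310,170:300],(400,354),interpolation=3)
o=np.zeros((600,800,3),np.uint8); o[:,:400]=cv2.resize(c["img"][240:360,250:330],(400,600),interpolation=3); o[:354,400:]=b; o[354:,400:]=cv2.resize(t["img"][180:330,150:490],(400,246))
cv2.imwrite("pics/final.png",o)
for x,y,n in((258,50,"B"),(247,132,"A")): pass
m=cv2.inRange(cv2.cvtColor(t["img"],cv2.COLOR_BGR2HSV),np.array((0,0,0)),np.array((180,255,60)))[220:275,195:270]
nn,l,s,ce=cv2.connectedComponentsWithStats(m)
for i in range(1,nn):
    if 15<s[i,4]<200: print(s[i],onz(t,ce[i][0]+195,ce[i][1]+220,.278).round(4))
E
```

```text
t 25.38 p [0.3746 0.1847 0.3516] th -176.15 press [-0.1596 -0.007 ] F [ 0.9 -1.1  0.6] open 0.0766 grip 0.0 q [ 0.28 -0.51  1.92  0.    1.73 -1.36]
[72  0  3 33 55] [0.5705 0.1162 0.278 ]
[48  5  9 10 43] [0.5754 0.1674 0.278 ]
[22 43  9  9 35] [0.4836 0.2282 0.278 ]
```

View pics/final.png

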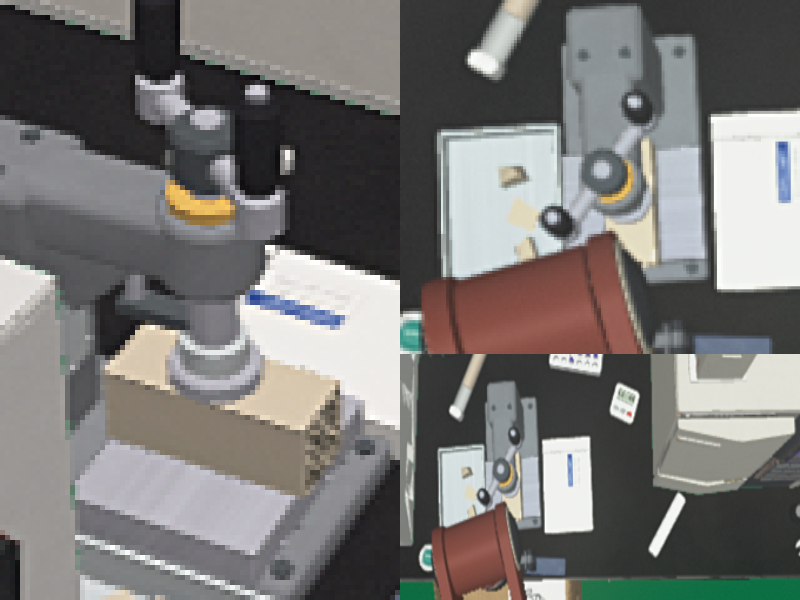

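```bash
python3 - <<'E'
from h import *
go(.488,.2345,.335,136)
E
```

```text
slide [-0.1144, 0.044, 0.0165] spin 47.5 rows 6.6
```

Request:
arm_command(increments=[{"slide":[-0.02,0.008,0],"spin":7,"gripper":0.4},{"slide":[-0.04,0.016,0],"spin":14,"gripper":0.4},{"slide":[-0.06,0.024,0],"spin":21,"gripper":0.4},{"slide":[-0.08,0.032,0],"spin":28,"gripper":0.4},{"slide":[-0.1,0.039,0],"spin":35,"gripper":0.4},{"slide":[-0.112,0.043,0.005],"spin":42,"gripper":0.4},{"slide":[-0.114,0.044,0.01],"spin":47.5,"gripper":0.4},{"slide":[-0.114,0.044,0.016],"spin":47.5,"gripper":0.4}])

```text
t: 26.15
tool_pos: [0.4888, 0.2369, 0.334]
tool_rot: [-1.174, -2.913, 0.0]
contact_force: [0.6, 0.1, 0.3]
opening: 0.06
grip_force: 0.0
```

```bash
python3 - <<'E'
from h import *
rep(); go(.488,.2345,.271,136)
E
```

```text
t 26.15 p [0.4888 0.2369 0.334 ] th 136.1 press [-0.0425  0.0383] F [0.6 0.1 0.3] open 0.06 grip 0.0 q [ 0.31 -0.18  1.7   0.    1.63 -0.49]
slide [-0.0011, -0.0023, 0.063] spin 0.1 rows 1.5
```

Request:
arm_command(increments=[{"slide":[-0.001,-0.002,0.03],"spin":0,"gripper":0.4},{"slide":[-0.001,-0.002,0.055],"spin":0,"gripper":0.4},{"slide":[-0.001,-0.002,0.063],"spin":0,"gripper":0.4},{"slide":[-0.001,-0.002,0.063],"spin":0,"gripper":-0.2},{"slide":[-0.001,-0.002,0.063],"spin":0,"gripper":-0.9},{"slide":[-0.001,-0.002,0.063],"spin":0,"gripper":-0.9},{"slide":[-0.001,-0.002,0.063],"spin":0,"gripper":-0.9},{"slide":[-0.001,-0.002,0.063],"spin":0,"gripper":-0.9}])

```text
t: 26.82
tool_pos: [0.4878, 0.2341, 0.2743]
tool_rot: [1.171, 2.912, 0.004]
contact_force: [-0.8, 0.2, 3.3]
opening: 0.0208
grip_force: 107.6
```

```bash
cat >> h.py <<'E'
def hand():
    t=cam("top"); m=cv2.inRange(cv2.cvtColor(t["img"],cv2.COLOR_BGR2HSV),np.array((0,0,0)),np.array((180,255,60)))[215:262,232:262]
    n,l,s,ce=cv2.connectedComponentsWithStats(m); 
    for i in range(1,n):
        if 25<s[i,4]<120:
            p=onz(t,ce[i][0]+232,ce[i][1]+215,.278)[:2]+[.006,.003]; d=p-AX; print("far handle",p.round(4),"angle A",round(180+np.degrees(np.arctan2(d[1],d[0])),1),"r",np.linalg.norm(d).round(4))
E
python3 - <<'E'
from h import *
rep(); p,t,a,r=ang(); print(a,r); hand()
for b in(5,10,15,20,25,30,35): arc(a,a-b,1,t)
E
```

```text
t 26.82 p [0.4878 0.2341 0.2743] th 136.18 press [-0.0436  0.0355] F [-0.8  0.2  3.3] open 0.0208 grip 107.6 q [ 0.31 -0.16  1.78  0.    1.52 -0.5 ]
146.78610309807095 0.05578717659833423
far handle [0.5807 0.1702] angle A 144.2 r 0.0569
[[0.0007, 0.0048]]
[[0.001, 0.0097]]
[[0.0008, 0.0146]]
[[0.0002, 0.0194]]
[[-0.0008, 0.0242]]
[[-0.0022, 0.0289]]
[[-0.004, 0.0334]]
```

Request:
arm_command(increments=[{"slide":[0.0005,0.0025,0],"spin":0,"gripper":-0.9},{"slide":[0.0005,0.005,0],"spin":0,"gripper":-0.9},{"slide":[0.0005,0.005,0],"spin":0,"gripper":-0.9}])

```text
t: 27.12
tool_pos: [0.4891, 0.2358, 0.2742]
tool_rot: [-1.173, -2.913, 0.01]
contact_force: [-9.8, -7.6, 11.4]
opening: 0.021
grip_force: 108.7
```

Request:
arm_command(increments=[{"slide":[0.0005,0.0025,0],"spin":0,"gripper":-0.9},{"slide":[0.0005,0.005,0],"spin":0,"gripper":-0.9},{"slide":[0.0005,0.005,0],"spin":0,"gripper":-0.9}])

```text
t: 27.37
tool_pos: [0.4909, 0.2382, 0.2741]
tool_rot: [-1.173, -2.911, 0.018]
contact_force: [-15.5, -15.0, 13.6]
opening: 0.0206
grip_force: 109.2
```

```bash
python3 - <<'E'
from h import *
rep(); p,t,a,r=ang(); print(a,r); hand()
E
```

```text
t 27.37 p [0.4909 0.2382 0.2741] th 136.11 press [-0.0403  0.0395] F [-15.5 -15.   13.6] open 0.0206 grip 109.2 q [ 0.32 -0.14  1.76 -0.01  1.53 -0.49]
141.46394273628135 0.05569521006846403
far handle [0.5791 0.1677] angle A 141.2 r 0.0572
```

Request:
arm_command(increments=[{"slide":[0,0.004,0],"spin":0,"gripper":-0.9},{"slide":[0,0.008,0],"spin":0,"gripper":-0.9},{"slide":[-0.0005,0.012,0],"spin":0,"gripper":-0.9},{"slide":[-0.001,0.014,0],"spin":0,"gripper":-0.9},{"slide":[-0.001,0.014,0],"spin":0,"gripper":-0.9}])

```text
t: 27.83
tool_pos: [0.4967, 0.2443, 0.274]
tool_rot: [-1.17, -2.901, 0.042]
contact_force: [-35.7, -28.4, 24.4]
opening: 0.021
grip_force: 110.8
```

```bash
python3 - <<'E'
from h import *
rep(); p,t,a,r=ang(); print(a,r); hand()
E
```

```text
t 27.83 p [0.4967 0.2443 0.274 ] th 136.08 press [-0.0342  0.0452] F [-35.7 -28.4  24.4] open 0.021 grip 110.8 q [ 0.33 -0.11  1.74 -0.01  1.55 -0.48]
132.8739959597147 0.05562574707523125
far handle [0.5748 0.1621] angle A 134.2 r 0.0577
```

Request:
arm_command(increments=[{"slide":[-0.0005,0.004,0],"spin":0,"gripper":-0.9},{"slide":[-0.001,0.007,0],"spin":0,"gripper":-0.9},{"slide":[-0.001,0.008,0],"spin":0,"gripper":-0.9},{"slide":[-0.001,0.008,0],"spin":0,"gripper":-0.9}])

```text
t: 28.22
tool_pos: [0.5001, 0.2473, 0.2739]
tool_rot: [-1.168, -2.895, 0.055]
contact_force: [-48.4, -36.2, 29.7]
opening: 0.0207
grip_force: 111.8
```

Request:
arm_command(increments=[{"slide":[0.001,-0.004,0],"spin":0,"gripper":-0.9},{"slide":[0.001,-0.008,0],"spin":0,"gripper":-0.9},{"slide":[0.001,-0.012,0],"spin":0,"gripper":-0.9},{"slide":[0.001,-0.012,0],"spin":0,"gripper":-0.9}])

```text
t: 28.55
tool_pos: [0.4953, 0.2429, 0.2741]
tool_rot: [-1.171, -2.905, 0.029]
contact_force: [-28.1, -21.3, 20.0]
opening: 0.0209
grip_force: 110.0
```

```bash
python3 - <<'E'
from h import *
rep(); p,t,a,r=ang(); print(a,r)
E
```

```text
t 28.55 p [0.4953 0.2429 0.2741] th 136.09 press [-0.0357  0.0439] F [-28.1 -21.3  20. ] open 0.0209 grip 110.0 q [ 0.32 -0.12  1.74 -0.01  1.54 -0.48]
134.89568304745723 0.05558542421678733
```

Request:
arm_command(increments=[{"slide":[0,-0.004,0],"spin":0,"gripper":-0.9},{"slide":[0,-0.006,0],"spin":0,"gripper":-0.9},{"slide":[0,-0.006,0],"spin":0,"gripper":-0.9}])

```text
t: 28.8
tool_pos: [0.493, 0.2404, 0.2741]
tool_rot: [-1.171, -2.908, 0.019]
contact_force: [-20.2, -13.6, 15.2]
opening: 0.0209
grip_force: 109.6
```

Request:
arm_command(increments=[{"slide":[0,-0.003,0],"spin":0,"gripper":-0.9},{"slide":[0,-0.004,0],"spin":0,"gripper":-0.9},{"slide":[0,-0.004,0],"spin":0,"gripper":-0.9}])

```text
t: 29.05
tool_pos: [0.4915, 0.2387, 0.2742]
tool_rot: [-1.172, -2.911, 0.012]
contact_force: [-14.5, -10.2, 13.2]
opening: 0.0208
grip_force: 109.4
```

```bash
python3 - <<'E'
from h import *
rep(); p,t,a,r=ang(); print(a,r)
E
```

```text
t 29.05 p [0.4915 0.2387 0.2742] th 136.14 press [-0.0397  0.04  ] F [-14.5 -10.2  13.2] open 0.0208 grip 109.4 q [ 0.32 -0.14  1.76 -0.    1.53 -0.49]
140.65838448538193 0.05558383681003678
```

Request:
arm_command(increments=[{"slide":[0,-0.002,0],"spin":0,"gripper":-0.9},{"slide":[0,-0.0045,0],"spin":0,"gripper":-0.9},{"slide":[0,-0.0045,0],"spin":0,"gripper":-0.9},{"slide":[0,-0.0045,0],"spin":0,"gripper":-0.9}])

```text
t: 29.38
tool_pos: [0.4897, 0.2365, 0.2742]
tool_rot: [-1.172, -2.913, 0.006]
contact_force: [-8.8, -6.0, 9.7]
opening: 0.0211
grip_force: 109.2
```

Request:
arm_command(increments=[{"slide":[0,0,0],"spin":0,"gripper":0.4},{"slide":[0,0,0],"spin":0,"gripper":0.4},{"slide":[0,0,0],"spin":0,"gripper":0.4},{"slide":[0,0,-0.03],"spin":0,"gripper":0.5},{"slide":[0,0,-0.065],"spin":0,"gripper":0.5},{"slide":[0,0,-0.07],"spin":0,"gripper":0.4}])

```text
t: 29.88
tool_pos: [0.4927, 0.2383, 0.3485]
tool_rot: [1.17, 2.908, 0.01]
contact_force: [1.2, 0.3, 1.4]
opening: 0.0599
grip_force: 0.0
```

```bash
python3 - <<'E'
from h import *
rep(); p,t,a,r=ang(); print(a,r); hand()
E
```

```text
t 29.88 p [0.4927 0.2383 0.3485] th 136.17 press [-0.0385  0.0395] F [1.2 0.3 1.4] open 0.0599 grip 0.0 q [ 0.31 -0.18  1.67  0.    1.64 -0.49]
140.2229288852071 0.0543969978308992
far handle [0.5811 0.1703] angle A 144.6 r 0.0572
```

Request:
arm_command(increments=[{"slide":[0.02,-0.02,-0.01],"spin":0,"gripper":0.4},{"slide":[0.045,-0.045,-0.01],"spin":0,"gripper":0.4},{"slide":[0.07,-0.07,-0.01],"spin":0,"gripper":0.4},{"slide":[0.08,-0.09,-0.01],"spin":0,"gripper":0.4},{"slide":[0.08,-0.1,-0.01],"spin":0,"gripper":0.4},{"slide":[0.08,-0.1,-0.01],"spin":0,"gripper":0.4},{"slide":[0.08,-0.1,-0.01],"spin":0,"gripper":0.4},{"slide":[0.08,-0.1,-0.01],"spin":0,"gripper":0.4}])

```text
t: 30.6
tool_pos: [0.3643, 0.221, 0.3512]
tool_rot: [-1.173, -2.914, 0.001]
contact_force: [0.4, -1.0, -1.2]
opening: 0.0597
grip_force: 0.0
```

```bash
python3 - <<'E'
from h import *
rep(); hand()
c=cam("side"); m=cv2.inRange(cv2.cvtColor(c["img"],cv2.COLOR_BGR2HSV),np.array((5,30,60)),np.array((30,180,255)))
m[:300]=0;m[350:]=0;m[:,:262]=0;m[:,345:]=0
k=max(cv2.findContours(m,0,1)[0],key=cv2.contourArea); print(cv2.boundingRect(k),[a[0].tolist() for a in cv2.approxPolyDP(k,1.5,True)])
E
```

```text
t 30.6 p [0.3643 0.221  0.3512] th 136.14 press [-0.1678  0.0298] F [ 0.4 -1.  -1.2] open 0.0597 grip 0.0 q [ 0.37 -0.48  1.9   0.    1.72 -0.44]
far handle [0.581  0.1701] angle A 144.4 r 0.0573
(271, 304, 47, 35) [[272, 311], [271, 326], [307, 338], [311, 338], [317, 330], [317, 316], [303, 312], [300, 319], [289, 321], [283, 316], [284, 306], [279, 304]]
```

```bash
python3 -c "
from station import order; print(order.finish_job())"
```

```text
the job is handed in; nothing more can be done
None
```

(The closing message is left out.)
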